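# Reload and set the lift stage of a code reader

## Task

Wind the code reader's handwheel until its narrow stage is right down, then take the blue-capped bottle off it and stand it in the white tray. Stand every black-capped bottle upright on the stage, centred on any free black disc, with its yellow code tag facing straight back to the reader head along the red line. Then wind the stage up until its red pointer is level with the red mark clip on the scale post, and let go; leave the other things on the bench where they are and let no bottle fall over.

Things in the scene. Friction and masses are not known exactly. Their poses are not given: they have to be found in the camera images.
- reader: code reader, fixed: grey base 150 x 385 x 12 mm (x -45 to 105, y -188 to 198), white reader head at the back (x 79 to 115, y -60 to 190, 150 mm high), white screw column at the right (60 x 50 mm, centred x 0, y -145, 135 mm high), scale post 12 x 10 mm at x -30, y -92, 109 mm high. Origin on the bench under mid-depth of the stage; x back to the reader head, y left, z up
- handwheel (a joint): turn of the black knurled handwheel in rad about the vertical; grows counter-clockwise seen from above, which raises the stage; clockwise lowers it. 15 mm of lift a turn (2.387 mm per rad), 0 = stage right down on its stop, upper stop 17.59 rad. It turns many turns, needs about 0.1 to 0.15 N m, and stays where it is left
- wheel_grip (a point): on the handwheel's axis at the height to grip it, 12 mm below its top; the wheel is 50 mm in diameter and 36 mm high, its underside 5 mm above the column, its top 176 mm above the bench. It turns with the wheel
- stage (a joint): height of the stage in m above its lowest place (0 = right down, up to 0.042), moved only by the handwheel
- station_1 (a point): centre of black disc 1 of 3 (57 mm across) on the stage's top face, counted from the handwheel's end, 85 mm apart; disc 1 is 125 mm from the wheel's axis. Moves with the stage; axes as the reader's: x back, z up. The stage is a flat aluminium shelf 62 mm deep, 250 mm long, 12 mm thick, its top 45 mm above the bench when right down
- station_2 (a point): centre of black disc 2 of 3 (57 mm across) on the stage's top face, counted from the handwheel's end, 85 mm apart; disc 1 is 125 mm from the wheel's axis. Moves with the stage; axes as the reader's: x back, z up. The stage is a flat aluminium shelf 62 mm deep, 250 mm long, 12 mm thick, its top 45 mm above the bench when right down
- station_3 (a point): centre of black disc 3 of 3 (57 mm across) on the stage's top face, counted from the handwheel's end, 85 mm apart; disc 1 is 125 mm from the wheel's axis. Moves with the stage; axes as the reader's: x back, z up. The stage is a flat aluminium shelf 62 mm deep, 250 mm long, 12 mm thick, its top 45 mm above the bench when right down
- line_1 (a point): point 40 mm behind the centre of disc 1, level with the stage's upper face, straight out along the disc's red line
- line_2 (a point): point 40 mm behind the centre of disc 2, level with the stage's upper face, straight out along the disc's red line
- line_3 (a point): point 40 mm behind the centre of disc 3, level with the stage's upper face, straight out along the disc's red line
- pointer (a point): end of the red pointer at the front right of the stage, level with the stage's upper face; moves up and down with it
- mark (a point): middle height of the red mark clip on the scale post, next to the pointer; it stays put, at a height that varies from start to start (27 to 35 mm above the pointer's lowest place)
- bottle_1: black-capped reagent bottle with a yellow clip-on code tag, 52 mm in diameter, 117 mm tall, about 0.22 kg; round cap 28 mm in diameter from 94 to 117 mm above the foot, handy to grip from above. Origin at the centre of its foot, z up, +x through the middle of the tag. May be absent
- bottle_2: black-capped reagent bottle with a yellow clip-on code tag, 52 mm in diameter, 117 mm tall, about 0.22 kg; round cap 28 mm in diameter from 94 to 117 mm above the foot, handy to grip from above. Origin at the centre of its foot, z up, +x through the middle of the tag. May be absent
- bottle_3: black-capped reagent bottle with a yellow clip-on code tag, 52 mm in diameter, 117 mm tall, about 0.22 kg; round cap 28 mm in diameter from 94 to 117 mm above the foot, handy to grip from above. Origin at the centre of its foot, z up, +x through the middle of the tag. May be absent
- code_1 (a point): middle of the tag of bottle_1, 40 mm out from the bottle's axis along its +x, 60 mm above its foot; the tag is an upright yellow plate 26 mm wide, 24 mm high, its coded outer face 41 mm from the axis
- code_2 (a point): middle of the tag of bottle_2, 40 mm out from the bottle's axis along its +x, 60 mm above its foot; the tag is an upright yellow plate 26 mm wide, 24 mm high, its coded outer face 41 mm from the axis
- code_3 (a point): middle of the tag of bottle_3, 40 mm out from the bottle's axis along its +x, 60 mm above its foot; the tag is an upright yellow plate 26 mm wide, 24 mm high, its coded outer face 41 mm from the axis
- spent: spent bottle with a blue cap and no tag, 50 mm in diameter, 111 mm tall, about 0.2 kg; round cap 28 mm in diameter from 90 to 111 mm above the foot. Origin at the centre of its foot. Stands somewhere on the stage at the start
- tray: loose white square tray 112 x 112 x 14 mm, 0.5 kg, walls and floor 5 mm thick, open on top; origin at the centre of its underside, sides along x and y
- slide_box: bystander: dark blue slide box 38 x 89 x 32 mm
- swab_tub: bystander: round white tub with orange lid, 48 mm across, 41 mm high
- kit_box: bystander: white and blue carton 51 x 77 x 42 mm
Things that resemble listed ones, but are neither listed nor needed, are in the scene too. Leave any purple look-alike of the bottle_3 alone.

How it is judged:
On the way, in this order (a step that is already met when the one before it is completed fails the run):
1. the stage is wound right down (within 2 mm of its stop) (value of joint stage below 0.002 m), for 0.2 s.
2. with the stage still down (within 4 mm), the blue-capped bottle stands in the tray and every black-capped bottle on a disc with its tag to the back (value of joint stage below 0.004 m and ((horizontal distance between bottle_1 and station_1 below 0.01 m and horizontal distance between code_1 and line_1 below 0.04 m) or (horizontal distance between bottle_1 and station_2 below 0.01 m and horizontal distance between code_1 and line_2 below 0.04 m) or (horizontal distance between bottle_1 and station_3 below 0.01 m and horizontal distance between code_1 and line_3 below 0.04 m)) and angle between the x axis of each of bottle_1, bottle_2, bottle_3 and the x axis of reader, either way round below 0.22 rad and z of bottle_1 in the frame of station_1 between -0.004 and 0.005 m and angle between each of bottle_1, bottle_2, bottle_3's own z axis and vertical below 0.06 rad and ((horizontal distance between bottle_2 and station_1 below 0.01 m and horizontal distance between code_2 and line_1 below 0.04 m) or (horizontal distance between bottle_2 and station_2 below 0.01 m and horizontal distance between code_2 and line_2 below 0.04 m) or (horizontal distance between bottle_2 and station_3 below 0.01 m and horizontal distance between code_2 and line_3 below 0.04 m)) and z of bottle_2 in the frame of station_1 between -0.004 and 0.005 m and ((horizontal distance between bottle_3 and station_1 below 0.01 m and horizontal distance between code_3 and line_1 below 0.04 m) or (horizontal distance between bottle_3 and station_2 below 0.01 m and horizontal distance between code_3 and line_2 below 0.04 m) or (horizontal distance between bottle_3 and station_3 below 0.01 m and horizontal distance between code_3 and line_3 below 0.04 m)) and z of bottle_3 in the frame of station_1 between -0.004 and 0.005 m and horizontal distance between spent and tray below 0.036 m and z of spent in the frame of tray below 0.012 m and angle between spent's own z axis and vertical below 0.1 rad), for 0.2 s.
3. the stage is wound up until its pointer is level with the mark clip, within 2.5 mm (z of pointer in the frame of mark between -0.0025 and 0.0025 m), for 0.2 s.
At the end, for the whole second after the job is handed in: each black-capped bottle upright on the stage within 10 mm of a disc's centre, tag within 0.22 rad of straight back; blue-capped bottle upright in the tray (36 mm of its centre); pointer within 2.5 mm of the mark's height; all at rest (all of step 3 and ((horizontal distance between bottle_1 and station_1 below 0.01 m and horizontal distance between code_1 and line_1 below 0.04 m) or (horizontal distance between bottle_1 and station_2 below 0.01 m and horizontal distance between code_1 and line_2 below 0.04 m) or (horizontal distance between bottle_1 and station_3 below 0.01 m and horizontal distance between code_1 and line_3 below 0.04 m)) and angle between the x axis of each of bottle_1, bottle_2, bottle_3 and the x axis of reader, either way round below 0.22 rad and z of bottle_1 in the frame of station_1 between -0.004 and 0.005 m and angle between each of bottle_1, bottle_2, bottle_3's own z axis and vertical below 0.06 rad and ((horizontal distance between bottle_2 and station_1 below 0.01 m and horizontal distance between code_2 and line_1 below 0.04 m) or (horizontal distance between bottle_2 and station_2 below 0.01 m and horizontal distance between code_2 and line_2 below 0.04 m) or (horizontal distance between bottle_2 and station_3 below 0.01 m and horizontal distance between code_2 and line_3 below 0.04 m)) and z of bottle_2 in the frame of station_1 between -0.004 and 0.005 m and ((horizontal distance between bottle_3 and station_1 below 0.01 m and horizontal distance between code_3 and line_1 below 0.04 m) or (horizontal distance between bottle_3 and station_2 below 0.01 m and horizontal distance between code_3 and line_2 below 0.04 m) or (horizontal distance between bottle_3 and station_3 below 0.01 m and horizontal distance between code_3 and line_3 below 0.04 m)) and z of bottle_3 in the frame of station_1 between -0.004 and 0.005 m and horizontal distance between spent and tray below 0.036 m and z of spent in the frame of tray below 0.012 m and angle between spent's own z axis and vertical below 0.1 rad and linear speed of each of bottle_1, bottle_2, bottle_3, spent below 0.02 m/s); the robot touches nothing.
It fails at once if a bystander is pushed more than 30 mm (distance of any of slide_box, swab_tub, kit_box from where it was at the start of the episode above 0.03 m).
It fails at once if a bottle falls over (angle between any of bottle_1, bottle_2, bottle_3, spent's own z axis and vertical above 0.7 rad).
Of bottle_1, bottle_2, bottle_3 only 2 to 3 are there at a start; the rules pass over those that are not, and their reading is None.
At some moment in a run one of tray may be knocked a few centimetres aside while the robot is not near it.
It also fails if it takes over 210 s, if anything falls off the work surface, if the arm or the gripper's body presses on something with over 40 N, if the wrist force passes 120 N, or if a joint passes its speed limit or range.

## Robot

A 6-joint arm with a two-finger parallel gripper is mounted at the origin on a cart in front of the work surface, level with it; the furniture and walls round the work are solid. World frame = base frame: x ahead of the robot, y to its left, z up, the work surface at z = 0. Lengths are in m, angles in rad, forces in N, time in s.
With the tool pointing down it reaches from about 0.325 to 0.85 m from the base axis. Payload 15.5 kg.
Tool frame: the origin (TCP) lies on the centre line of the jaws, within the pads' length; the fingertips stand 22 mm ahead of it and the grasp point (between the pads) lies 3 mm ahead of it; z points along the fingers, y is the direction in which the jaws open and shut (so a half turn about z gives the same grasp; the last joint's range is limited). The gripper opens to 91 mm and grips with 3 to 60 N. Pads are 32 mm wide; open, the fingers measure 118 mm over their backs; the gripper's body (76 mm by 178 mm) begins 60 mm behind the grasp point.
Start: joints at [-1.393, 0.494, 1.345, -0, 1.302, -0.096], TCP at [0.168, -0.602, 0.236] pointing down, gripper open.
Joint ranges: [-2.91, 2.91], [-0.82, 2.16], [0.22, 2.67], [-1.22, 4.37], [0.12, 2.79], [-3.08, 3.08]. Speed limits (rad/s): [1.89, 1.89, 2.57, 3.01, 3.01, 3.01].

## Interface

Orientations are given as a unit quaternion [w, x, y, z].
In Python, from plant import bot, imaging, ticket gives the robot as it stands.
- The arm moves only by the tool step_arm, never from a script. Its argument "moves" is a list of rows, each a list of 4 numbers: the shift along the tool's x, y, z in m, then the turn about the tool's z in rad. In form: [[tx, ty, tz, turn], ...]. A call has 1 to 20 rows; each row is the pose to reach, as a shift and turn from the pose commanded when the call began, along the tool's axes at that moment; what a row does not reach only later rows make up. A row lasts 1/8 s, in which the tool goes at most 62.5 mm and 10.7 degrees, less where a joint would pass 70% of its speed; a pose out of reach is approached as far as the arm can. A call with a gripper value outside its range is refused whole. "jaw" is the gripper's target within -1 to 1 (fully open at 1, half-way at 0, shut at -1), set as the call begins (left out, the last holds). The fingers move at their own pace and stop on an object; "grip_force" is the grip in N (left out, the last holds). Time passes only in rows, so rows that repeat a pose let the fingers close. It gives the time, the measured TCP pose, the force and the opening at its end, in the units of the state.
- bot.observe(): the state, without advancing time (a new reading comes with each control period).
- imaging.grab_frame(name): name is "side" or "top" or "wrist"; returns (picture, depth): 384x512x3 uint8, red, green, blue; 384x512 float32, m along the optical axis (not along the pixel's ray), 0 where there is no reading.
- imaging.camera_params(name): a dict with "fx", "fy", "cx", "cy" (pixels), "extrinsics" (4x4, takes a point from camera to world coordinates). Camera axes: x right, y down, z forward; pixel columns grow to the right and rows downward; lengths in m; the calibration is good to about 2 mm. A picture is of the moment at which its call begins: read the wrist's pose just before it. camera_params takes no time and is no camera call; for the wrist camera it gives the pose at the moment of the call.
- ticket.sign_off(): hands the job in, once; it reports no verdict.
The state is a dict: "t": time; "qpos": joint angles; "qvel": joint speeds; "effort": joint torques, N m; "position": TCP position; "eef_rot": TCP orientation; "wrist_force": force on the tool from outside, world axes, zero at the start; "wrist_torque": the same for the moment, N m; "grip_width": opening from 0.0 (shut) to 1.0 (fully open).
Only numpy, scipy, OpenCV 4.12 (cv2) and the standard library are available. Lean on these libraries where they do the work, as an engineer would, in place of code of your own. Each camera call takes 0.05 s, during which the arm holds its last target.

## Working session

There is one attempt and no reset: what is moved stays moved. The work goes in short steps, Python scripts to look and compute and a tool call to move; the robot and the scene stay as the last step left them, time stands still between calls to the robot, and variables do not carry over. Pictures are saved under pics/ and viewed, and the job is handed in when it is done.

Besides the shell and the picture viewer there is one more tool, called after "Request:" by a JSON object that holds its "op" and its "data", one argument or row to a line. step_arm: Moves the arm, as the interface text tells. Its arguments: {"type":"object","properties":{"moves":{"type":"array","items":{"type":"array","items":{"type":"number"}}},"jaw":{"type":"number"},"grip_force":{"type":"number"}},"required":["moves"]}

```bash
ls; mkdir -p pics; cat > h.py <<'E'
import numpy as np, cv2
from plant import bot, imaging, ticket
def snap(n,name):
    p,d=imaging.grab_frame(n); cv2.imwrite(f'pics/{name}.png',p[:,:,::-1]); np.save(f'/tmp/{name}.npy',d)
    return p,d,imaging.camera_params(n)
def ray(c,u,v):
    E=np.array(c['extrinsics']); d=E[:3,:3]@np.array([(u-c['cx'])/c['fx'],(v-c['cy'])/c['fy'],1]); return E[:3,3],d
def onplane(c,u,v,z):
    o,d=ray(c,u,v); return o+d*(z-o[2])/d[2]
def pt(c,u,v,dep):
    o,d=ray(c,u,v); return o+d*dep
def proj(c,P):
    E=np.array(c['extrinsics']); q=E[:3,:3].T@(np.array(P)-E[:3,3]); return c['fx']*q[0]/q[2]+c['cx'],c['fy']*q[1]/q[2]+c['cy']
E
python3 - <<'E'
from h import *
print(bot.observe())
for n in('side','top','wrist'):
    p,d,c=snap(n,n+'0'); print(n,np.round(c['extrinsics'],3).tolist(),c['fx'],c['cx'],c['cy'])
E
```

```text
pics
{'t': 0.0, 'qpos': array([-1.39352244e+00,  4.94141840e-01,  1.34614432e+00, -7.71326868e-07,
        1.30250850e+00, -9.55079291e-02]), 'qvel': array([-0.0019132 ,  0.00044007, -0.00127494,  0.00069156,  0.00201339,
       -0.00050727]), 'effort': array([ 3.80347410e-03, -8.78812265e+01, -3.81852329e+01,  7.10719870e-02,
        5.31144580e-02, -7.57172620e-05]), 'position': array([ 0.16831585, -0.60153197,  0.23535949]), 'eef_rot': array([-6.00484048e-04,  9.90712977e-01,  1.35968512e-01, -2.49353805e-05]), 'wrist_force': array([-0.79405002, -1.00615673,  0.10802482]), 'wrist_torque': array([ 0.01121864,  0.00015791, -0.04873127]), 'grip_width': 0.9968389389831683}
side [[-0.896, -0.21, 0.392, -0.031], [-0.445, 0.408, -0.797, 1.083], [0.008, -0.888, -0.459, 0.725], [0.0, 0.0, 0.0, 1.0]] 413.12894350037936 259.0093109579479 186.22599110716044
top [[0.011, -0.998, 0.054, 0.395], [-1.0, -0.011, 0.002, 0.02], [-0.001, -0.054, -0.999, 1.791], [0.0, 0.0, 0.0, 1.0]] 486.03388200925826 247.23770183136577 198.88492938766666
wrist [[0.271, -0.933, -0.236, 0.234], [-0.963, -0.263, -0.066, -0.584], [-0.0, 0.245, -0.97, 0.385], [0.0, 0.0, 0.0, 1.0]] 284.9516306218187 256.3340683792304 192.13534596562755
```

View pics/top0.png

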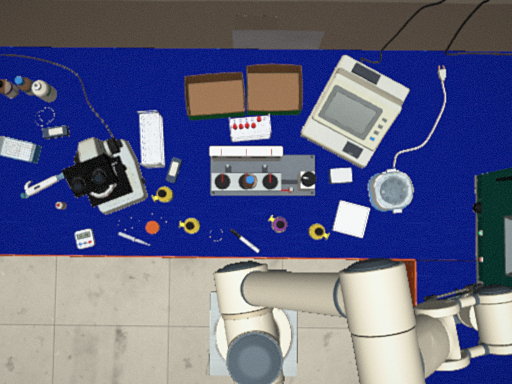

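View pics/side0.png

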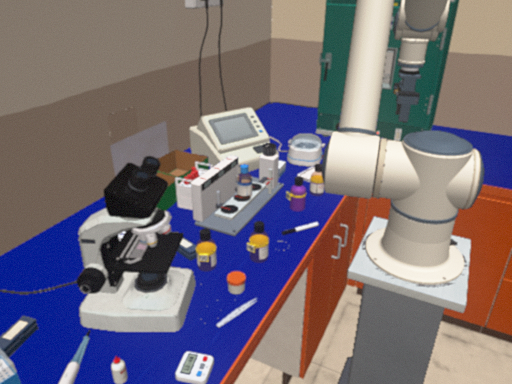

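View pics/wrist0.png

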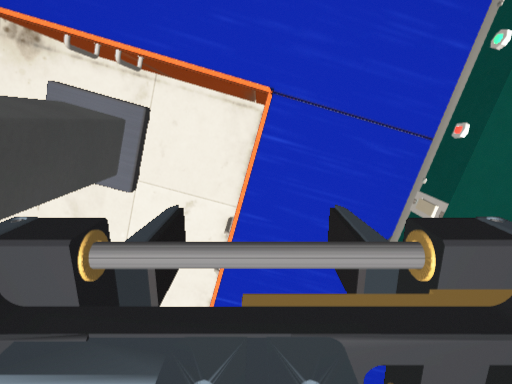

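```bash
python3 - <<'E'
import cv2
p=cv2.imread('pics/top0.png'); cv2.imwrite('pics/topc.png',cv2.resize(p[135:265,140:340],None,fx=4,fy=4,interpolation=cv2.INTER_CUBIC))
p=cv2.imread('pics/side0.png'); cv2.imwrite('pics/sidec.png',cv2.resize(p[125:285,175:345],None,fx=3.5,fy=3.5,interpolation=cv2.INTER_CUBIC))
E
```

```text
(no output)
```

View pics/topc.png

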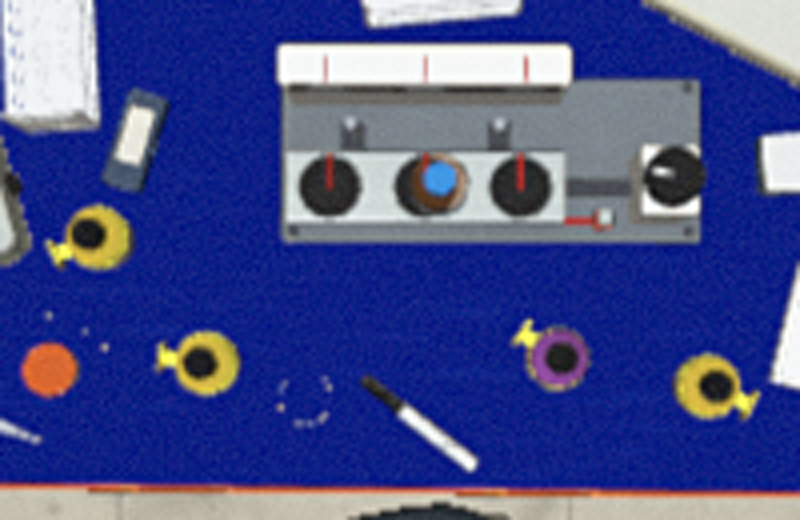

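View pics/sidec.png

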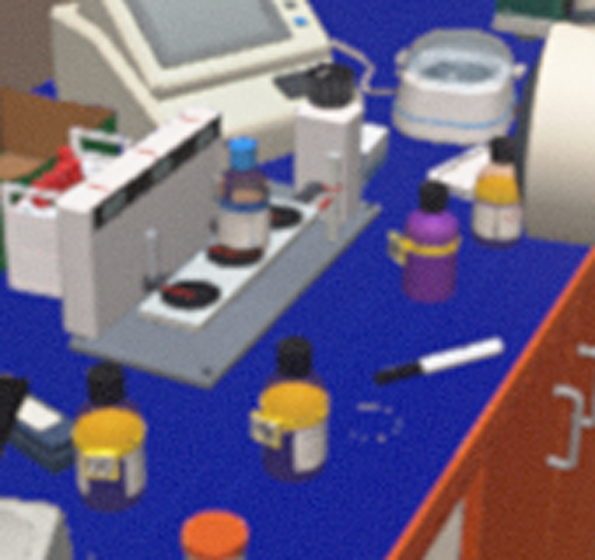

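```bash
python3 - <<'E'
from h import *
p=cv2.imread('pics/top0.png'); d=np.load('/tmp/top0.npy'); c=imaging.camera_params('top')
hsv=cv2.cvtColor(p,cv2.COLOR_BGR2HSV)
def comps(m,box,mn=8):
    x0,y0,x1,y1=box; mm=np.zeros(m.shape,np.uint8); mm[y0:y1,x0:x1]=m[y0:y1,x0:x1]
    n,l,s,ce=cv2.connectedComponentsWithStats(mm)
    for i in range(1,n):
        if s[i,4]>=mn:
            u,v=ce[i]; dd=np.median(d[l==i]); print(' px',np.round(ce[i],1),'area',s[i,4],'P',np.round(pt(c,u,v,dd),4))
blk=(hsv[:,:,2]<60).astype(np.uint8)
print('black');comps(blk,(150,160,345,245))
yel=(cv2.inRange(hsv,(20,100,120),(35,255,255))>0).astype(np.uint8)
print('yellow');comps(yel,(150,180,345,245))
blue=(cv2.inRange(hsv,(95,100,180),(112,255,255))>0).astype(np.uint8)
print('bluecap');comps(blue,(215,165,290,200))
red=((hsv[:,:,1]>120)&((hsv[:,:,0]<8)|(hsv[:,:,0]>172))&(hsv[:,:,2]>100)).astype(np.uint8)
print('red');comps(red,(205,140,320,200),2)
wh=((hsv[:,:,1]<40)&(hsv[:,:,2]>170)).astype(np.uint8)
mm=np.zeros_like(wh);mm[195:245,325:378]=wh[195:245,325:378]
cs,_=cv2.findContours(mm,0,2); k=max(cs,key=cv2.contourArea); r=cv2.minAreaRect(k); print('tray',r,[np.round(onplane(c,u,v,.014),4) for u,v in cv2.boxPoints(r)], onplane(c,*r[0],.014))
gr=((hsv[:,:,1]<60)&(hsv[:,:,2]>60)).astype(np.uint8)
mm=np.zeros_like(gr);mm[140:200,200:322]=gr[140:200,200:322]
mm=cv2.morphologyEx(mm,cv2.MORPH_CLOSE,np.ones((5,5)))
cs,_=cv2.findContours(mm,0,2); k=max(cs,key=cv2.contourArea); r=cv2.minAreaRect(k); print('base',r)
# base front edge corners approx from crop
for u,v in [(140+283/4,135+242/4),(140+700/4,135+242/4),(140+700/4,135+80/4)]: print(onplane(c,u,v,.012))
E
```

```text
black
 px [308.5 179. ] area 132 P [ 0.55   -0.1802  0.1766]
 px [221.7 181.6] area 126 P [0.548  0.115  0.0646]
 px [241.2 181.6] area 38 P [0.549  0.0455 0.0639]
 px [269.6 181.8] area 132 P [ 0.5492 -0.0554  0.0642]
 px [161.6 193. ] area 41 P [0.5016 0.3191 0.1177]
 px [280.  224.1] area 41 P [ 0.3989 -0.0903  0.1188]
 px [189.4 225.4] area 37 P [0.3909 0.2209 0.1186]
 px [318.6 231.1] area 41 P [ 0.3764 -0.2227  0.1195]
 px [235.1 233.4] area 22 P [0.3636 0.0663 0.0119]
yellow
 px [163.7 194.7] area 150 P [0.498  0.3178 0.0816]
 px [271.4 218.5] area 19 P [ 0.4185 -0.0629  0.0666]
 px [190.6 225.1] area 154 P [0.3922 0.2213 0.0805]
 px [317.1 231.5] area 156 P [ 0.3745 -0.2232  0.0803]
bluecap
 px [249.6 179. ] area 43 P [0.5479 0.0161 0.1744]
red
 px [222.  177.5] area 8 P [0.563  0.1145 0.0613]
 px [245.8 175.5] area 4 P [0.5629 0.0292 0.1422]
 px [269.6 178. ] area 16 P [ 0.5629 -0.0553  0.0635]
 px [284.9 189.8] area 12 P [ 0.5212 -0.1104  0.0642]
tray ((350.85296630859375, 218.58827209472656), (31.044557571411133, 31.287094116210938), 14.03624439239502) [array([ 0.3799, -0.2869,  0.014 ]), array([ 0.4911, -0.3144,  0.014 ]), array([ 0.4647, -0.4245,  0.014 ]), array([ 0.3538, -0.3967,  0.014 ])] [ 0.42227252 -0.35563652  0.014     ]
base ((261.5333251953125, 167.3372039794922), (105.4888916015625, 54.38645935058594), 0.6030911803245544)
[0.50110859 0.15746129 0.012     ]
[ 0.50539696 -0.22469486  0.012     ]
[ 0.65479704 -0.22412413  0.012     ]
```

```bash
cat >> h.py <<'E'
def plan(x,y,z,q6=None,psi=None):
    s=bot.observe(); w,a,b,cc=s['eef_rot']; p=s['position']; q=s['qpos']
    R=np.array([[1-2*(b*b+cc*cc),2*(a*b-w*cc),2*(a*cc+w*b)],[2*(a*b+w*cc),1-2*(a*a+cc*cc),2*(b*cc-w*a)],[2*(a*cc-w*b),2*(b*cc+w*a),1-2*(a*a+b*b)]])
    psi0=np.arctan2(R[1,0],R[0,0]); q1=np.arctan2(y,x)
    sh=R.T@(np.array([x,y,z])-p)
    dq=None
    if psi is not None:
        # options: psi + k*pi
        opts=[]
        for k in range(-4,5):
            qq=q1-(psi+k*np.pi)+np.pi/2
            if abs(qq)<2.95: opts.append(round(qq,3))
        print('q6 options',opts,'turns',[round(o-q[5]-(q1-q[0]),3) for o in opts])
    if q6 is not None: print('turn',round(q6-q[5]-(q1-q[0]),3))
    print('t',round(s['t'],2),'pos',np.round(p,4),'psi0',round(psi0,3),'q1,q6',np.round(q[[0,5]],3),'shift',np.round(sh,4),'dist',round(np.linalg.norm(sh),3),'tilt',np.round(R[2],3))
    return sh
E
python3 -c "
from h import *
plan(.55,-.18,.236,q6=-2.62)"
```

```text
turn -3.602
t 0.15 pos [ 0.1684 -0.6016  0.2355] psi0 0.273 q1,q6 [-1.393 -0.096] shift [ 4.811e-01 -3.032e-01 -2.000e-04] dist 0.569 tilt [ 0.    -0.001 -1.   ]
```

Request:
{"op": "step_arm", "data": {
  "moves": [
    [0.03,-0.02,0,-0.18],
    [0.06,-0.038,0,-0.36],
    [0.09,-0.057,0,-0.54],
    [0.12,-0.076,0,-0.72],
    [0.15,-0.095,0,-0.9],
    [0.18,-0.113,0,-1.08],
    [0.21,-0.132,0,-1.26],
    [0.24,-0.151,0,-1.44],
    [0.27,-0.17,0,-1.62],
    [0.3,-0.189,0,-1.8],
    [0.33,-0.208,0,-1.98],
    [0.36,-0.227,0,-2.16],
    [0.385,-0.243,0,-2.34],
    [0.41,-0.258,0,-2.52],
    [0.435,-0.274,0,-2.7],
    [0.455,-0.287,0,-2.88],
    [0.47,-0.296,0,-3.06],
    [0.4811,-0.3032,0,-3.24],
    [0.4811,-0.3032,0,-3.42],
    [0.4811,-0.3032,0,-3.6]
  ],
  "jaw": 1,
  "grip_force": 30
}}

```text
t: 2.65
position: [0.55, -0.18, 0.2357]
eef_rot: [-0.0, -0.36, 0.933, 0.0]
wrist_force: [-1.0, -0.3, 0.3]
grip_width: 1.0
```

```bash
python3 -c "
from h import *
snap('wrist','w1'); snap('side','s1')
plan(.55,-.18,.167,q6=3.0)"
```

```text
turn 5.621
t 2.75 pos [ 0.5499 -0.1802  0.2357] psi0 -2.407 q1,q6 [-0.42  -2.725] shift [-0.0002  0.      0.0687] dist 0.069 tilt [ 0.  0. -1.]
```

View pics/w1.png

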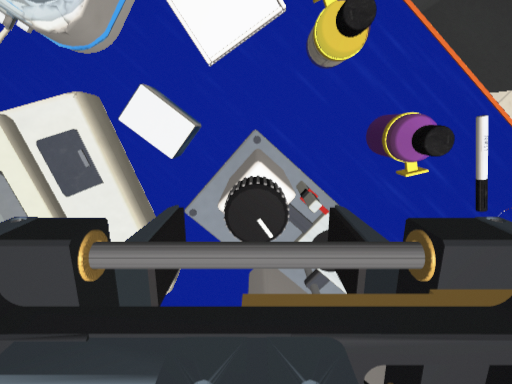

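View pics/s1.png

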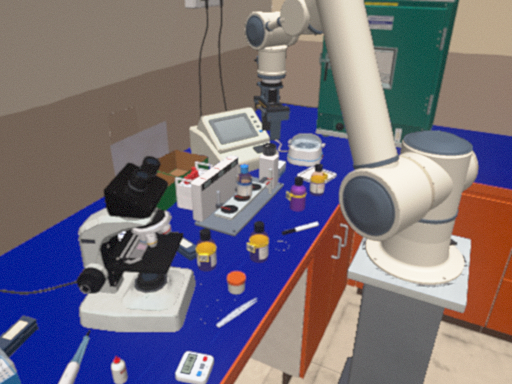

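Request:
{"op": "step_arm", "data": {
  "moves": [
    [0,0,0.025,0],
    [0,0,0.05,0],
    [0,0,0.069,0],
    [0,0,0.069,0]
  ]
}}

```text
t: 3.25
position: [0.5492, -0.18, 0.1658]
eef_rot: [-0.001, -0.356, 0.935, 0.001]
wrist_force: [-0.3, 0.0, 0.5]
grip_width: 1.003
```

Request:
{"op": "step_arm", "data": {
  "moves": [
    [0,0,0,0],
    [0,0,0,0],
    [0,0,0,0],
    [0,0,0,0],
    [0,0,0,0.1],
    [0,0,0,0.2]
  ],
  "jaw": -1
}}

```text
t: 4.0
position: [0.5497, -0.1799, 0.1671]
eef_rot: [-0.0, -0.261, 0.965, 0.0]
wrist_force: [-2.1, 3.6, 4.7]
grip_width: 0.541
```

```bash
python3 -c "
from h import *
s=bot.observe();print(s['wrist_force'],s['wrist_torque'],s['grip_width'])
plan(.55,-.18,.167,q6=3.0)"
```

```text
[-2.10209205  3.63332343  4.69736378] [0.84641377 0.30593787 0.08296237] 0.5406991959396156
turn 5.415
t 4.0 pos [ 0.5497 -0.1799  0.1671] psi0 -2.614 q1,q6 [-0.42  -2.519] shift [-0.0002 -0.0002  0.0001] dist 0.0 tilt [ 0.     0.001 -1.   ]
```

Request:
{"op": "step_arm", "data": {
  "moves": [
    [0,0,0,0.18],
    [0,0,0,0.36],
    [0,0,0,0.54],
    [0,0,0,0.72],
    [0,0,0,0.9],
    [0,0,0,1.08],
    [0,0,0,1.26],
    [0,0,0,1.44],
    [0,0,0,1.62],
    [0,0,0,1.8],
    [0,0,0,1.98],
    [0,0,0,2.16],
    [0,0,0,2.34],
    [0,0,0,2.52],
    [0,0,0,2.7],
    [0,0,0,2.88],
    [0,0,0,3.06],
    [0,0,0,3.24],
    [0,0,0,3.42],
    [0,0,0,3.6]
  ]
}}

```text
t: 6.5
position: [0.5543, -0.1786, 0.1674]
eef_rot: [-0.001, 0.999, 0.033, 0.004]
wrist_force: [30.6, 18.0, -15.5]
grip_width: 0.545
```

```bash
python3 -c "
from h import *
s=bot.observe();print(s['wrist_force'],s['wrist_torque'],s['grip_width'],s['qpos'])
p,d,c=snap('top','t2')
"
```

```text
[ 30.61640289  17.97950303 -15.45818309] [ 2.9842831  -5.3254703   0.07164057] 0.5453135882920181 [-0.41710691  0.50561199  1.54045166  0.00583312  1.08878761  1.08416765]
```

Request:
{"op": "step_arm", "data": {
  "moves": [
    [0,0,0,0.18],
    [0,0,0,0.36],
    [0,0,0,0.54],
    [0,0,0,0.72],
    [0,0,0,0.9],
    [0,0,0,1.08],
    [0,0,0,1.26],
    [0,0,0,1.44],
    [0,0,0,1.62],
    [0,0,0,1.8]
  ]
}}

```text
t: 7.8
position: [0.5516, -0.1808, 0.1673]
eef_rot: [0.001, -0.647, 0.762, -0.001]
wrist_force: [9.0, -2.9, -4.0]
grip_width: 0.545
```

```bash
python3 -c "
from h import *
s=bot.observe();print(s['wrist_force'],s['wrist_torque'],s['grip_width'],s['qpos'])
p,d,c=snap('side','s2')
cv2.imwrite('pics/s2c.png',cv2.resize(p[130:270,185:325,::-1],None,fx=4,fy=4,interpolation=cv2.INTER_CUBIC))
"
```

```text
[ 9.03023697 -2.91394431 -4.02924643] [-0.24009557 -1.13914776  0.0701855 ] 0.5448892231867859 [-4.19775144e-01  5.05018828e-01  1.54195092e+00  2.56092271e-04
  1.09129681e+00  2.88415134e+00]
```

View pics/s2c.png

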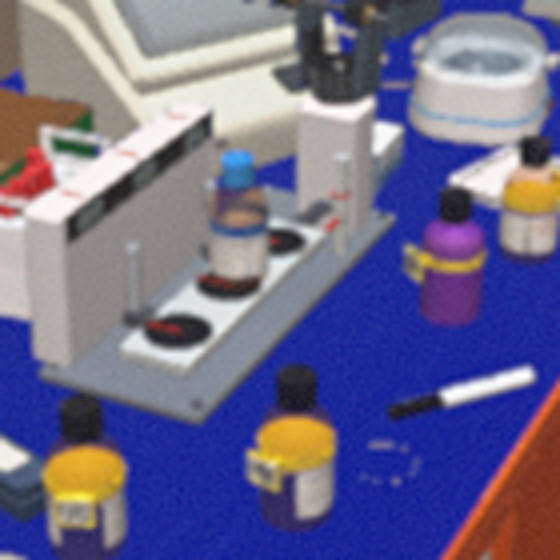

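Request:
{"op": "step_arm", "data": {
  "moves": [
    [0,0,0,0],
    [0,0,0,0],
    [0,0,0,0],
    [-0.0015,-0.003,0,-0.18],
    [-0.0015,-0.003,0,-0.36],
    [-0.0015,-0.003,0,-0.54],
    [-0.0015,-0.003,0,-0.72],
    [-0.0015,-0.003,0,-0.9],
    [-0.0015,-0.003,0,-1.08],
    [-0.0015,-0.003,0,-1.26],
    [-0.0015,-0.003,0,-1.44],
    [-0.0015,-0.003,0,-1.62],
    [-0.0015,-0.003,0,-1.8],
    [-0.0015,-0.003,0,-1.98],
    [-0.0015,-0.003,0,-2.16],
    [-0.0015,-0.003,0,-2.34],
    [-0.0015,-0.003,0,-2.52],
    [-0.0015,-0.003,0,-2.7],
    [-0.0015,-0.003,0,-2.88],
    [-0.0015,-0.003,0,-3.06]
  ],
  "jaw": 1
}}

```text
t: 10.35
position: [0.5531, -0.1792, 0.1669]
eef_rot: [-0.0, 0.784, 0.621, -0.0]
wrist_force: [0.0, 0.2, 0.2]
grip_width: 1.003
```

Request:
{"op": "step_arm", "data": {
  "moves": [
    [0,0,0,0],
    [0,0,0,0],
    [0,0,0,0],
    [0,0,0,0],
    [0,0,0,0.15],
    [0,0,0,0.32],
    [0,0,0,0.5],
    [0,0,0,0.68],
    [0,0,0,0.86],
    [0,0,0,1.04],
    [0,0,0,1.22],
    [0,0,0,1.4],
    [0,0,0,1.58],
    [0,0,0,1.76],
    [0,0,0,1.94],
    [0,0,0,2.12]
  ],
  "jaw": -1,
  "grip_force": 20
}}

```text
t: 12.35
position: [0.5522, -0.1783, 0.1668]
eef_rot: [-0.0, 0.922, -0.387, -0.001]
wrist_force: [0.9, -0.9, -0.1]
grip_width: 0.547
```

```bash
python3 -c "
from h import *
s=bot.observe();print(s['wrist_force'],s['wrist_torque'],s['grip_width'],s['qpos'],s['effort'])
"
```

```text
[ 0.86946255 -0.86241912 -0.11244678] [-0.34648587 -0.16395682  0.80141489] 0.546687966703541 [-4.15612434e-01  5.07559485e-01  1.53833440e+00  6.24073903e-04
  1.09817559e+00  1.94858572e+00] [ -0.89788936 -82.69520044 -32.63893962   0.26683624  -0.37406791
  -4.06970009]
```

Request:
{"op": "step_arm", "data": {
  "moves": [
    [0,0,0,0],
    [0,0,0,0],
    [0,0,0,0],
    [0,0,-0.03,0],
    [0,0,-0.06,0],
    [0,0,-0.1,0]
  ],
  "jaw": 1
}}

```text
t: 13.1
position: [0.5528, -0.1791, 0.2674]
eef_rot: [-0.0, 0.924, -0.383, -0.001]
wrist_force: [0.5, 0.3, 0.2]
grip_width: 0.998
```

```bash
python3 -c "
from h import *
p,d,c=snap('side','s3')
cv2.imwrite('pics/s3c.png',cv2.resize(p[130:270,185:325,::-1],None,fx=4,fy=4,interpolation=cv2.INTER_CUBIC))
p,d,c=snap('top','t3'); cv2.imwrite('pics/t3c.png',cv2.resize(p[135:265,140:385,::-1],None,fx=3.2,fy=3.2,interpolation=cv2.INTER_CUBIC))
for u,v in [(221,182),(269,184),(214,188),(256,188),(270,150),(240,196)]: print(pt(c,u,v,d[v,u]))
"
```

```text
[0.54791169 0.118478   0.04921811]
[ 0.54306292 -0.05435352  0.04412395]
[0.52595311 0.14327444 0.0498843 ]
[ 0.52862284 -0.00776075  0.03705927]
[ 0.6497917  -0.05215071  0.15140849]
[ 0.50169095  0.0505389  -0.0084088 ]
```

View pics/s3c.png

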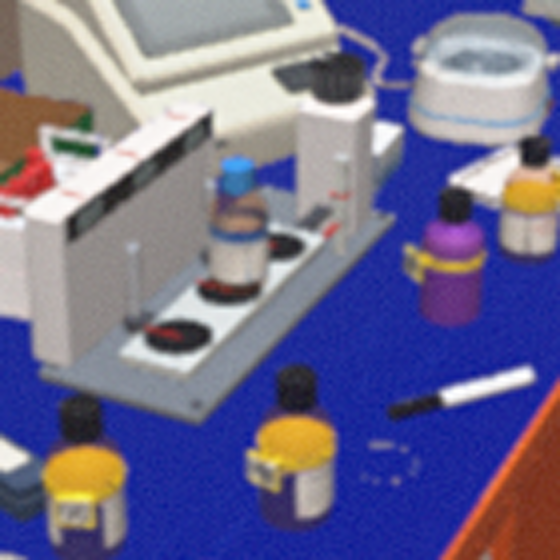

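View pics/t3c.png

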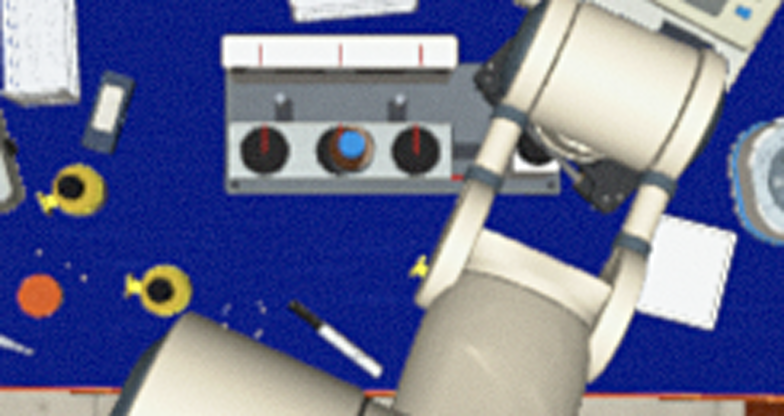

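```bash
python3 -c "
from h import *
d=np.load('/tmp/t3.npy');d0=np.load('/tmp/top0.npy');c=imaging.camera_params('top')
for u0,u1,v0,v1 in [(214,230,178,188),(263,278,178,186),(213,280,188,191),(225,280,148,152),(215,300,193,195)]:
  for D in(d0,d):
    print(pt(c,(u0+u1)/2,(v0+v1)/2,np.median(D[v0:v1,u0:u1]))[2],end=' ')
  print()
plan(.548,.016,.2,q6=0)
print(bot.observe()['qpos'])
"
```

```text
0.06435600269835584 0.04609844494740534 
0.06452758453065432 0.04520107430191689 
0.06021354417404079 0.0437941090091194 
0.14984398322430015 0.1501907626184884 
0.011986067134458711 0.013047692925336918 
turn -2.386
t 13.2 pos [ 0.555 -0.18   0.271] psi0 -0.786 q1,q6 [-0.416  1.94 ] shift [-0.144  -0.1335  0.0704] dist 0.209 tilt [ 0.006 -0.002 -1.   ]
[-4.16029827e-01  3.99533242e-01  1.40795185e+00 -6.31488353e-06
  1.32745832e+00  1.94044401e+00]
```

```bash
python3 -c "
from h import *
plan(.549,.017,.26,psi=0)
"
```

```text
q6 options [np.float64(1.602), np.float64(-1.54)] turns [np.float64(-0.785), np.float64(-3.927)]
t 13.2 pos [ 0.555 -0.18   0.271] psi0 -0.786 q1,q6 [-0.416  1.94 ] shift [-0.1436 -0.135   0.0104] dist 0.197 tilt [ 0.006 -0.002 -1.   ]
```

Request:
{"op": "step_arm", "data": {
  "moves": [
    [-0.02,-0.02,0,-0.13],
    [-0.05,-0.05,0,-0.28],
    [-0.08,-0.08,0,-0.43],
    [-0.11,-0.105,0.004,-0.58],
    [-0.13,-0.125,0.007,-0.72],
    [-0.1414,-0.1358,0.007,-0.785],
    [-0.1414,-0.1358,0.007,-0.785],
    [-0.1414,-0.1358,0.007,-0.785]
  ]
}}

```text
t: 14.2
position: [0.5498, 0.0159, 0.2599]
eef_rot: [0.0, 1.0, -0.002, 0.0]
wrist_force: [-0.2, -0.2, 0.6]
grip_width: 1.001
```

```bash
python3 -c "
from h import *
p,d,c=snap('wrist','w4')
print(bot.observe()['position'])
"
```

```text
[0.54976997 0.01582477 0.25991019]
```

View pics/w4.png

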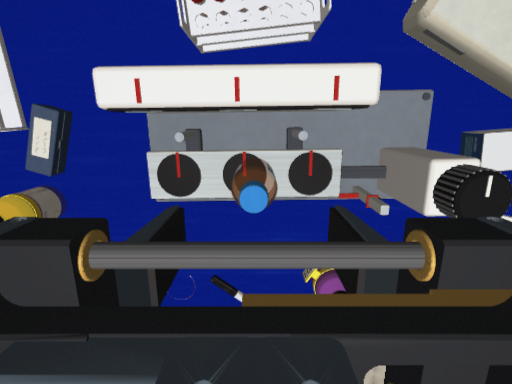

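```bash
cat >> h.py <<'E'
def blobs(p,c,m,box,z,mn=30):
    x0,y0,x1,y1=box; mm=np.zeros(m.shape,np.uint8); mm[y0:y1,x0:x1]=m[y0:y1,x0:x1]
    cs,_=cv2.findContours(mm,0,2)
    for k in cs:
        if cv2.contourArea(k)>mn:
            h=cv2.convexHull(k); (u,v)=cv2.fitEllipse(h)[0] if len(h)>=5 else h.mean((0,1)); print('  px',round(u,1),round(v,1),'A',cv2.contourArea(k),'P',np.round(onplane(c,u,v,z),4))
def hsv(p): return cv2.cvtColor(p,cv2.COLOR_RGB2HSV)
E
python3 -c "
from h import *
p=cv2.imread('pics/w4.png')[:,:,::-1].copy(); c=imaging.camera_params('wrist'); H=hsv(p)
dark=((H[:,:,2]<75)|((H[:,:,1]>150)&((H[:,:,0]<8)|(H[:,:,0]>172)))).astype(np.uint8)
print('discs');blobs(p,c,dark,(155,153,206,198),.045);blobs(p,c,dark,(286,153,334,198),.045)
dk=(H[:,:,2]<75).astype(np.uint8)
print('wheel');blobs(p,c,dk,(430,160,512,222),.176)
print('blue');blobs(p,c,((H[:,:,2]>150)&(H[:,:,0]>95)&(H[:,:,0]<112)&(H[:,:,1]>100)).astype(np.uint8),(230,170,280,225),.156)
"
```

```text
discs
  px 178.5 174.6 A 1343.5 P [0.5495 0.1163 0.045 ]
  px 309.9 173.0 A 1355.0 P [ 0.5511 -0.0545  0.045 ]
wheel
  px 470.6 203.2 A 3635.5 P [ 0.5486 -0.168   0.176 ]
blue
  px 253.2 199.0 A 587.0 P [0.5473 0.0181 0.156 ]
```

Request:
{"op": "step_arm", "data": {
  "moves": [
    [-0.001,0,0.03,0],
    [-0.001,0,0.06,0],
    [-0.001,0,0.09,0],
    [-0.001,0,0.111,0],
    [-0.001,0,0.111,0],
    [-0.001,0,0.111,0]
  ]
}}

```text
t: 15.0
position: [0.5491, 0.0163, 0.1497]
eef_rot: [0.0, 1.0, -0.002, 0.0]
wrist_force: [-0.4, -0.5, 0.4]
grip_width: 1.003
```

Request:
{"op": "step_arm", "data": {
  "moves": [
    [0,0,0,0],
    [0,0,0,0],
    [0,0,0,0],
    [0,0,0,0],
    [0,0,0,0],
    [0,0,0,0]
  ],
  "jaw": -1,
  "grip_force": 25
}}

```text
t: 15.75
position: [0.5487, 0.0168, 0.149]
eef_rot: [-0.0, 1.0, -0.001, 0.0]
wrist_force: [-0.9, 1.4, 1.1]
grip_width: 0.535
```

Request:
{"op": "step_arm", "data": {
  "moves": [
    [0,0,-0.02,0],
    [0,0,-0.05,0],
    [0,0,-0.09,0],
    [0,0,-0.12,0]
  ]
}}

```text
t: 16.25
position: [0.5486, 0.0167, 0.2703]
eef_rot: [0.0, 1.0, -0.001, 0.0]
wrist_force: [-0.2, -0.6, -1.9]
grip_width: 0.536
```

```bash
python3 -c "
from h import *
p,d,c=snap('side','s5')
cv2.imwrite('pics/s5c.png',cv2.resize(p[100:270,185:355,::-1],None,fx=3.5,fy=3.5,interpolation=cv2.INTER_CUBIC))
plan(.425,-.355,.26,psi=0)
p,d,c=snap('top','t5')
cv2.imwrite('pics/t5c.png',cv2.resize(p[135:265,140:385,::-1],None,fx=3.2,fy=3.2,interpolation=cv2.INTER_CUBIC))
"
```

```text
q6 options [np.float64(0.875), np.float64(-2.267)] turns [np.float64(-0.002), np.float64(-3.144)]
t 16.3 pos [0.5499 0.0166 0.2738] psi0 -0.002 q1,q6 [-0.078  1.495] shift [-0.1242  0.3719  0.0134] dist 0.392 tilt [ 0.005  0.    -1.   ]
```

View pics/s5c.png

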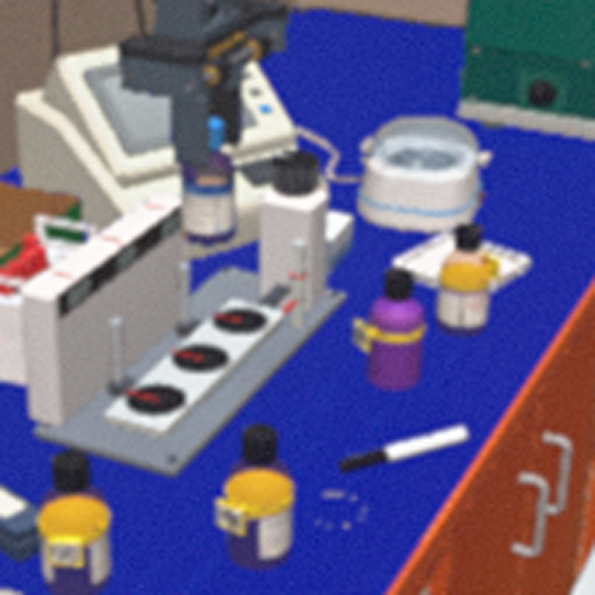

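View pics/t5c.png

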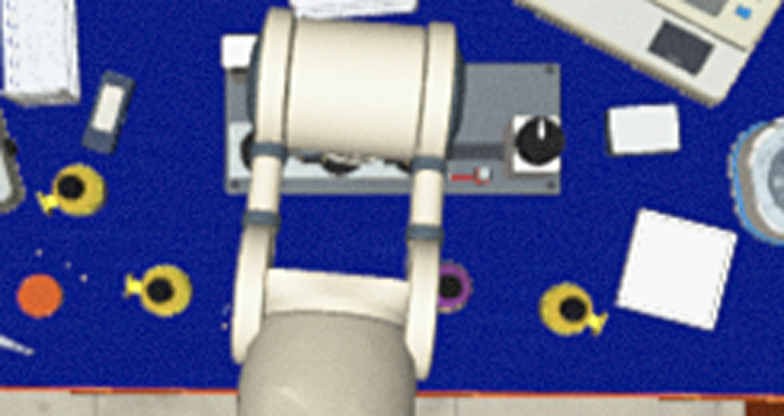

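Request:
{"op": "step_arm", "data": {
  "moves": [
    [-0.008,0.02,-0.01,0],
    [-0.022,0.06,-0.02,0],
    [-0.038,0.11,-0.02,0],
    [-0.054,0.16,-0.02,0],
    [-0.07,0.21,-0.02,0],
    [-0.087,0.26,-0.02,0],
    [-0.104,0.31,-0.01,0],
    [-0.118,0.35,0,0],
    [-0.125,0.372,0.02,0],
    [-0.125,0.372,0.05,0],
    [-0.125,0.372,0.08,0],
    [-0.125,0.372,0.1,0],
    [-0.125,0.372,0.1,0]
  ]
}}

```text
t: 17.98
position: [0.4217, -0.3539, 0.1668]
eef_rot: [-0.002, 1.0, -0.001, -0.002]
wrist_force: [-0.4, -0.5, -1.5]
grip_width: 0.535
```

```bash
python3 -c "
from h import *
p,d,c=snap('wrist','w6')
p,d,c=snap('side','s6')
cv2.imwrite('pics/s6c.png',cv2.resize(p[100:220,255:375,::-1],None,fx=5,fy=5,interpolation=cv2.INTER_CUBIC))
plan(.423,-.355,.11,psi=0)
"
```

```text
q6 options [np.float64(0.873), np.float64(-2.269)] turns [np.float64(-0.002), np.float64(-3.144)]
t 18.07 pos [ 0.4227 -0.3549  0.1688] psi0 -0.002 q1,q6 [-0.807  0.766] shift [0.0003 0.0002 0.0588] dist 0.059 tilt [-0. -0. -1.]
```

View pics/w6.png

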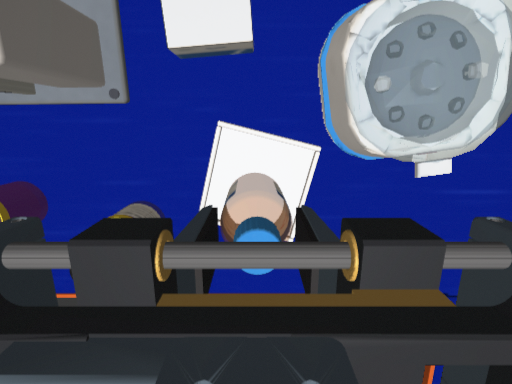

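View pics/s6c.png

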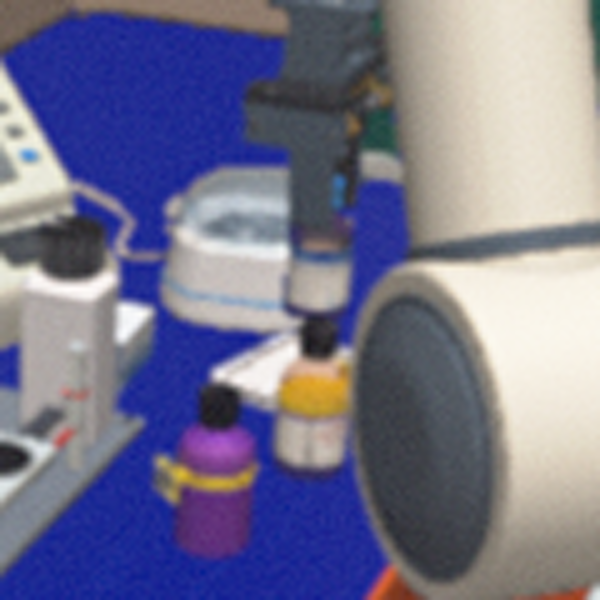

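```bash
python3 -c "
from h import *
c=imaging.camera_params('wrist')
a,b=onplane(c,219,122,.014)[:2],onplane(c,320,148,.014)[:2]
print(a,b,np.linalg.norm(a-b)); m=(a+b)/2; e=(b-a)/np.linalg.norm(b-a); n=np.array([e[1],-e[0]]); 
print(m+n*.056,m-n*.056)
"
```

```text
[ 0.48888657 -0.31677615] [ 0.46206476 -0.42308351] 0.10963879093703052
[ 0.42117725 -0.35623011] [ 0.52977408 -0.38362955]
```

Tray centre confirmed at about (0.421, -0.356), so lower.

Request:
{"op": "step_arm", "data": {
  "moves": [
    [0,0,0.02,0],
    [0,0,0.04,0],
    [0,0,0.052,0],
    [0,0,0.056,0],
    [0,0,0.058,0],
    [0,0,0.059,0],
    [0,0,0.059,0]
  ]
}}

```text
t: 18.95
position: [0.4229, -0.3551, 0.1102]
eef_rot: [0.0, 1.0, -0.001, 0.0]
wrist_force: [-0.2, -0.4, -2.0]
grip_width: 0.539
```

Request:
{"op": "step_arm", "data": {
  "moves": [
    [0,0,0,0],
    [0,0,0,0],
    [0,0,0,0],
    [0,0,0,0]
  ],
  "jaw": 1
}}

```text
t: 19.45
position: [0.4228, -0.355, 0.11]
eef_rot: [0.0, 1.0, -0.001, 0.0]
wrist_force: [-0.6, -0.3, -1.1]
grip_width: 0.944
```

Request:
{"op": "step_arm", "data": {
  "moves": [
    [0,0,-0.02,0],
    [0,0,-0.05,0],
    [0,0,-0.09,0],
    [0,0,-0.13,0],
    [0,0,-0.15,0],
    [0,0,-0.15,0]
  ]
}}

```text
t: 20.2
position: [0.4233, -0.3554, 0.2613]
eef_rot: [0.001, 1.0, -0.001, 0.001]
wrist_force: [-0.1, -0.4, 0.0]
grip_width: 1.002
```

```bash
python3 -c "
from h import *
p,d,c=snap('wrist','w7')
plan(.377,-.222,.26,psi=0)
"
```

```text
q6 options [np.float64(1.039), np.float64(-2.103)] turns [np.float64(-0.002), np.float64(-3.144)]
t 20.25 pos [ 0.4228 -0.355   0.26  ] psi0 -0.002 q1,q6 [-0.807  0.766] shift [-4.610e-02 -1.329e-01 -1.000e-04] dist 0.141 tilt [ 0.001  0.001 -1.   ]
```

View pics/w7.png

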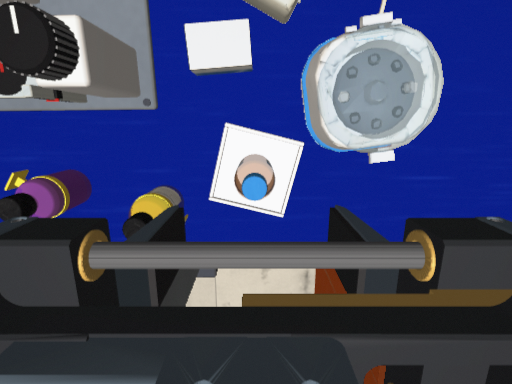

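```bash
python3 -c "
from h import *
p=cv2.imread('pics/top0.png')[:,:,::-1].copy(); c=imaging.camera_params('top'); H=hsv(p)
y=cv2.inRange(H,(20,90,100),(38,255,255))
for ax in [(.5016,.3191),(.3909,.2209),(.3764,-.2227)]:
  ax=np.array(ax); vs,us=np.nonzero(y); P=np.array([onplane(c,u,v,.065)[:2] for u,v in zip(us,vs)])
  r=np.linalg.norm(P-ax,axis=1); m=(r>.034)&(r<.055); q=P[m].mean(0)-ax; print(m.sum(),q,np.arctan2(q[1],q[0]))
"
```

```text
14 [-0.01432666  0.03575623] 1.9518851979968184
10 [0.00634779 0.03858835] 1.4077563806301627
15 [-0.01632237 -0.03583609] -1.9981922259387284
```

Request:
{"op": "step_arm", "data": {
  "moves": [
    [-0.01,-0.03,0,0],
    [-0.025,-0.07,0,0],
    [-0.038,-0.11,0,0],
    [-0.046,-0.133,0,0],
    [-0.046,-0.133,0,0],
    [-0.046,-0.133,0,0]
  ]
}}

```text
t: 21.0
position: [0.3772, -0.2222, 0.2594]
eef_rot: [-0.0, 1.0, -0.001, -0.0]
wrist_force: [0.2, -0.6, 0.4]
grip_width: 0.997
```

```bash
python3 -c "
from h import *
p,d,c=snap('wrist','w8'); print(bot.observe()['position'])
np.save('/tmp/c8.npy',c,allow_pickle=True)
H=hsv(p)
print('cap');blobs(p,c,(H[:,:,2]<75).astype(np.uint8),(210,150,300,225),.117)
print('yel');blobs(p,c,cv2.inRange(H,(20,90,100),(38,255,255)),(190,120,330,230),.065)
"
```

```text
[ 0.37732096 -0.22247788  0.25948957]
cap
  px 256.2 187.1 A 550.5 P [ 0.377 -0.223  0.117]
yel
  px 261.9 181.4 A 1010.0 P [ 0.372 -0.23   0.065]
```

View pics/w8.png

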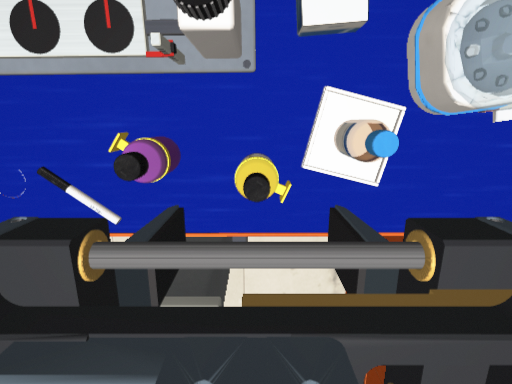

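```bash
cat >> h.py <<'E'
def crop(p,x0,y0,x1,y1,name,f=8):
    cv2.imwrite(f'pics/{name}.png',cv2.resize(p[y0:y1,x0:x1,::-1],None,fx=f,fy=f,interpolation=cv2.INTER_CUBIC))
E
python3 -c "
from h import *
p=cv2.imread('pics/w8.png')[:,:,::-1]; crop(p,225,145,305,210,'w8c')
c=imaging.camera_params('wrist'); ax=np.array([.377,-.223])
for u,v in [(282,200),(286,190),(290,182)]:
  q=onplane(c,u,v,.072)[:2]-ax; print(q,np.arctan2(q[1],q[0]))
"
```

```text
[-0.02685809 -0.03168253] -2.2739684613418554
[-0.01420365 -0.03628483] -1.943909244462422
[-0.00424095 -0.04087643] -1.6741770373740354
```

View pics/w8c.png

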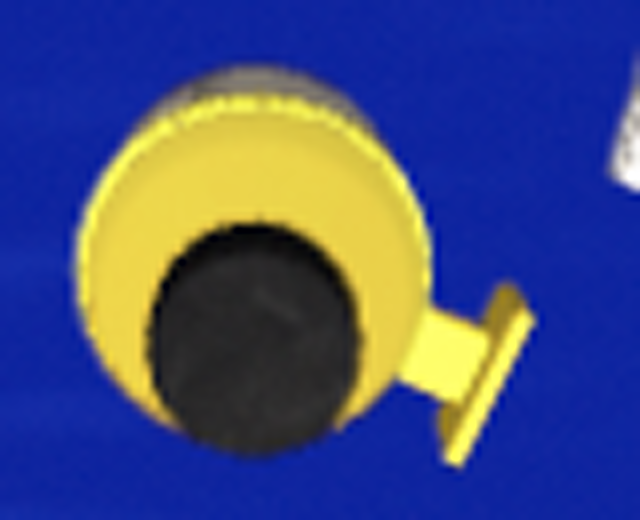

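```bash
cat >> h.py <<'E'
def tag(c,ax,e1,e2):
    a,b=onplane(c,*e1,.072)[:2],onplane(c,*e2,.072)[:2]; m=(a+b)/2-ax; e=b-a; n=np.array([-e[1],e[0]]); n*=np.sign(n@m)
    print('len',np.linalg.norm(e),'r',np.linalg.norm(m),'yaw centre',np.arctan2(m[1],m[0]),'normal',np.arctan2(n[1],n[0]))
E
python3 -c "
from h import *
c=imaging.camera_params('wrist')
tag(c,np.array([.377,-.223]),(281.3,202.7),(291.2,184.7))
plan(.377,-.223,.117,psi=0)
"
```

```text
len 0.02548328057165141 r 0.04126943167455438 yaw centre -2.0479158369108097 normal -2.0404351765917044
q6 options [np.float64(1.037), np.float64(-2.105)] turns [np.float64(-0.002), np.float64(-3.144)]
t 21.05 pos [ 0.3773 -0.2225  0.2595] psi0 -0.003 q1,q6 [-0.669  0.904] shift [-0.0003  0.0005  0.1425] dist 0.142 tilt [-0. -0. -1.]
```

Request:
{"op": "step_arm", "data": {
  "moves": [
    [0,0.001,0.03,0],
    [0,0.001,0.07,0],
    [0,0.001,0.11,0],
    [0,0.001,0.135,0],
    [0,0.001,0.143,0],
    [0,0.001,0.143,0]
  ]
}}

```text
t: 21.8
position: [0.3772, -0.2233, 0.1168]
eef_rot: [-0.0, 1.0, -0.001, -0.0]
wrist_force: [-0.6, -1.2, 0.1]
grip_width: 1.0
```

Request:
{"op": "step_arm", "data": {
  "moves": [
    [0,0,0,0],
    [0,0,0,0],
    [0,0,0,0],
    [0,0,0,0],
    [0,0,0,0],
    [0,0,0,0],
    [0,0,0,0]
  ],
  "jaw": -1
}}

```text
t: 22.68
position: [0.377, -0.2228, 0.1169]
eef_rot: [-0.0, 1.0, -0.001, -0.0]
wrist_force: [-0.3, 1.1, 1.8]
grip_width: 0.306
```

```bash
python3 -c "
from h import *
plan(.551,-.054,.27,psi=2.045)
"
```

```text
q6 options [np.float64(2.57), np.float64(-0.572)] turns [np.float64(1.095), np.float64(-2.047)]
t 22.68 pos [ 0.377  -0.2228  0.1169] psi0 -0.002 q1,q6 [-0.67   0.903] shift [ 0.1736 -0.1692 -0.1531] dist 0.287 tilt [-0. -0. -1.]
```

Request:
{"op": "step_arm", "data": {
  "moves": [
    [0,0,-0.02,0],
    [0,0,-0.06,0],
    [0,0,-0.11,-0.1],
    [0.01,-0.01,-0.16,-0.25],
    [0.03,-0.03,-0.19,-0.42],
    [0.05,-0.05,-0.19,-0.59],
    [0.07,-0.07,-0.19,-0.76],
    [0.095,-0.093,-0.19,-0.93],
    [0.12,-0.117,-0.19,-1.1],
    [0.145,-0.141,-0.19,-1.27],
    [0.16,-0.156,-0.19,-1.44],
    [0.17,-0.165,-0.19,-1.61],
    [0.174,-0.169,-0.18,-1.77],
    [0.174,-0.169,-0.16,-1.93],
    [0.174,-0.169,-0.14,-2.05],
    [0.174,-0.169,-0.11,-2.05],
    [0.174,-0.169,-0.085,-2.05],
    [0.174,-0.169,-0.07,-2.05],
    [0.174,-0.169,-0.07,-2.05]
  ]
}}

```text
t: 25.05
position: [0.551, -0.0542, 0.1862]
eef_rot: [-0.001, 0.52, 0.854, -0.0]
wrist_force: [-0.9, -0.4, -1.8]
grip_width: 0.307
```

```bash
python3 -c "
from h import *
p,d,c=snap('wrist','w9')
p,d,c=snap('side','s9'); crop(p,190,100,320,250,'s9c',4)
plan(.551,-.054,.162,psi=2.048)
"
```

```text
q6 options [np.float64(2.567), np.float64(-0.575)] turns [np.float64(3.142), np.float64(-0.0)]
t 25.15 pos [ 0.5518 -0.0543  0.1876] psi0 2.048 q1,q6 [-0.206 -0.683] shift [ 0.0007 -0.0006  0.0256] dist 0.026 tilt [-0.001  0.001 -1.   ]
```

View pics/w9.png

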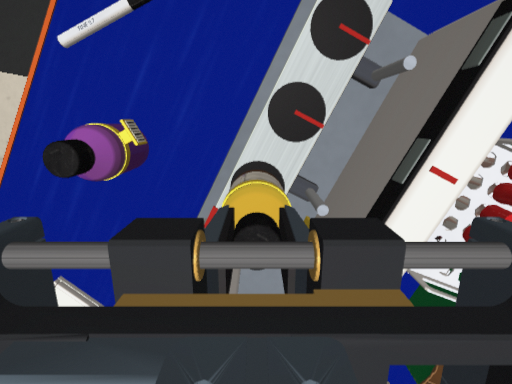

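View pics/s9c.png

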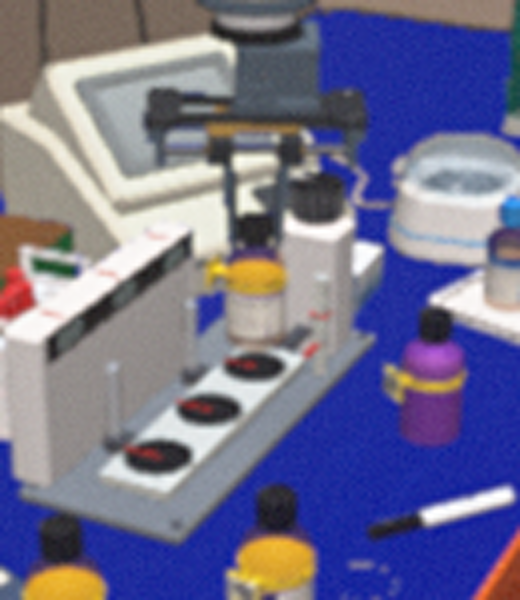

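Request:
{"op": "step_arm", "data": {
  "moves": [
    [0,0,0.01,0],
    [0,0,0.018,0],
    [0,0,0.022,0],
    [0,0,0.0245,0],
    [0,0,0.0245,0]
  ]
}}

```text
t: 25.78
position: [0.5515, -0.0542, 0.1623]
eef_rot: [-0.0, 0.52, 0.854, -0.0]
wrist_force: [-0.5, -0.3, -1.9]
grip_width: 0.309
```

```bash
python3 -c "
from h import *
p=cv2.imread('pics/w9.png')[:,:,::-1]
s=bot.observe();print(s['position'],s['wrist_force'],s['grip_width'])
"
```

```text
[ 0.55145331 -0.05424329  0.16233824] [-0.47985848 -0.26705301 -1.91386745] 0.3094493064063923
```

Request:
{"op": "step_arm", "data": {
  "moves": [
    [0,0,0,0],
    [0,0,0,0],
    [0,0,0,0]
  ],
  "jaw": 0
}}

```text
t: 26.15
position: [0.5516, -0.0543, 0.1626]
eef_rot: [0.0, 0.52, 0.854, 0.0]
wrist_force: [0.1, 0.1, 0.3]
grip_width: 0.498
```

Request:
{"op": "step_arm", "data": {
  "moves": [
    [0,0,-0.02,0],
    [0,0,-0.05,0],
    [0,0,-0.08,0],
    [0,0,-0.1,0],
    [0,0,-0.1,0]
  ]
}}

```text
t: 26.78
position: [0.5521, -0.0544, 0.2637]
eef_rot: [0.001, 0.52, 0.854, 0.0]
wrist_force: [1.2, 0.0, 0.4]
grip_width: 0.501
```

```bash
python3 -c "
from h import *
p,d,c=snap('wrist','w10')
plan(.392,.221,.26,psi=0)
plan(.392,.221,.26,psi=np.pi/2)
H=hsv(p)
print('cap');blobs(p,c,(H[:,:,2]<75).astype(np.uint8),(210,140,300,225),.162)
dark=((H[:,:,2]<75)|((H[:,:,1]>150)&((H[:,:,0]<8)|(H[:,:,0]>172)))).astype(np.uint8)
print('discs');blobs(p,c,dark,(230,0,440,150),.045)
"
```

```text
q6 options [np.float64(2.084), np.float64(-1.057)] turns [np.float64(2.048), np.float64(-1.093)]
t 26.82 pos [ 0.5516 -0.0543  0.2625] psi0 2.048 q1,q6 [-0.206 -0.683] shift [ 0.3178 -0.0154  0.0023] dist 0.318 tilt [-0.001  0.001 -1.   ]
q6 options [np.float64(0.513), np.float64(-2.628)] turns [np.float64(0.477), np.float64(-2.664)]
t 26.82 pos [ 0.5516 -0.0543  0.2625] psi0 2.048 q1,q6 [-0.206 -0.683] shift [ 0.3178 -0.0154  0.0023] dist 0.318 tilt [-0.001  0.001 -1.   ]
cap
  px 296.0 215.2 A 98.0 P [ 0.5914 -0.0526  0.162 ]
  px 214.6 216.8 A 163.5 P [ 0.5252 -0.0886  0.162 ]
  px 254.9 196.3 A 769.0 P [ 0.5493 -0.0539  0.162 ]
  px 255.5 171.4 A 117.0 P [ 0.5392 -0.0334  0.162 ]
discs
  px 286.6 112.4 A 1550.5 P [0.5487 0.0318 0.045 ]
  px 338.8 87.9 A 50.5 P [0.5911 0.0861 0.045 ]
  px 401.6 92.9 A 1381.0 P [0.6623 0.1166 0.045 ]
  px 320.9 45.4 A 1844.0 P [0.5478 0.1168 0.045 ]
```

View pics/w10.png

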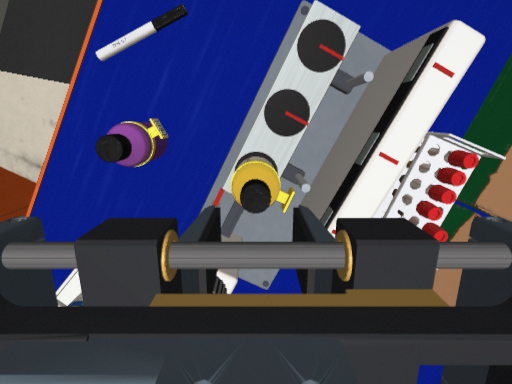

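Request:
{"op": "step_arm", "data": {
  "moves": [
    [0.02,-0.001,0,0.04],
    [0.06,-0.003,0,0.1],
    [0.1,-0.005,0,0.16],
    [0.15,-0.0075,0,0.22],
    [0.2,-0.01,0,0.28],
    [0.25,-0.0125,0,0.34],
    [0.29,-0.0145,0,0.4],
    [0.31,-0.0155,0,0.45],
    [0.3177,-0.0159,0.002,0.477],
    [0.3177,-0.0159,0.002,0.477],
    [0.3177,-0.0159,0.002,0.477]
  ],
  "jaw": 1
}}

```text
t: 28.2
position: [0.3914, 0.2203, 0.26]
eef_rot: [-0.0, 0.707, 0.707, -0.0]
wrist_force: [1.0, 0.6, 0.3]
grip_width: 0.998
```

```bash
python3 -c "
from h import *
p,d,c=snap('wrist','w11'); print(bot.observe()['position'])
H=hsv(p)
print('cap');blobs(p,c,(H[:,:,2]<75).astype(np.uint8),(215,150,297,225),.117)
crop(p,215,130,300,215,'w11c',8)
"
```

```text
[0.39158225 0.22028004 0.26009552]
cap
  px 256.3 181.8 A 545.0 P [0.391  0.2256 0.117 ]
```

View pics/w11c.png

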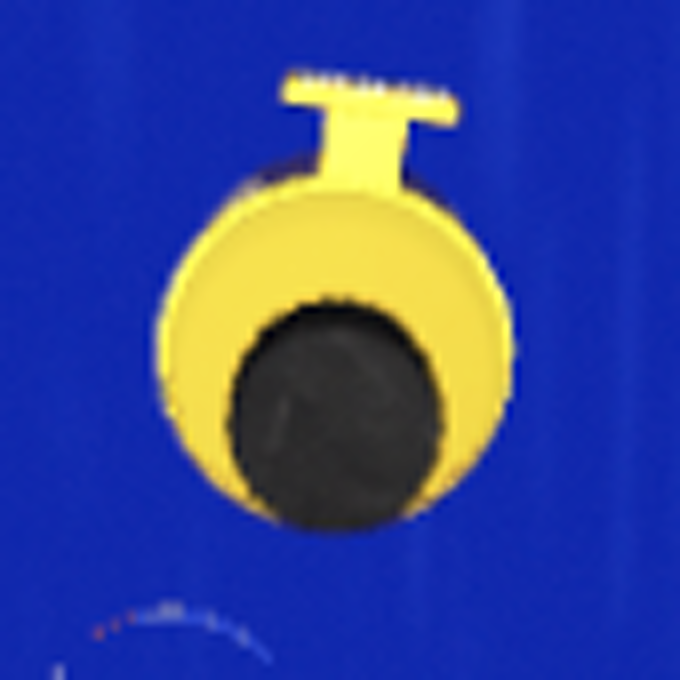

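View pics/w11.png

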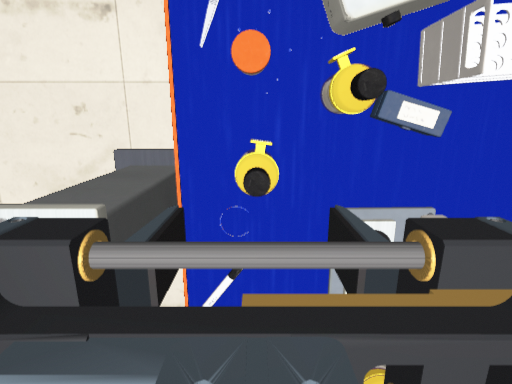

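```bash
python3 -c "
from h import *
c=imaging.camera_params('wrist')
a=onplane(c,256.9,183.75,.117);print(a)
tag(c,a[:2],(250.6,141),(272.3,144))
"
```

```text
[0.39160293 0.22350349 0.117     ]
len 0.02567221821562832 r 0.03984190776122118 yaw centre 1.4369226011005916 normal 1.4371223609915935
```

Request:
{"op": "step_arm", "data": {
  "moves": [
    [0.0025,0,0.03,0],
    [0.0025,0,0.07,0],
    [0.0025,0,0.11,0],
    [0.0025,0,0.135,0],
    [0.0025,0,0.143,0],
    [0.0025,0,0.143,0]
  ]
}}

```text
t: 29.0
position: [0.3917, 0.223, 0.1176]
eef_rot: [-0.0, 0.707, 0.707, -0.0]
wrist_force: [0.2, -0.0, 0.9]
grip_width: 0.998
```

Request:
{"op": "step_arm", "data": {
  "moves": [
    [0,0,0,0],
    [0,0,0,0],
    [0,0,0,0],
    [0,0,0,0],
    [0,0,0,0],
    [0,0,0,0],
    [0,0,0,0]
  ],
  "jaw": -1
}}

```text
t: 29.88
position: [0.3914, 0.2232, 0.1174]
eef_rot: [-0.0, 0.707, 0.707, -0.0]
wrist_force: [-0.2, 0.6, 2.0]
grip_width: 0.303
```

```bash
python3 -c "
from h import *
plan(.549,.0315,.187,psi=np.pi/2-1.43)
"
```

```text
q6 options [np.float64(1.487), np.float64(-1.654)] turns [np.float64(1.43), np.float64(-1.711)]
t 29.88 pos [0.3914 0.2232 0.1174] psi0 1.571 q1,q6 [0.386 0.385] shift [-0.1917  0.1576 -0.0696] dist 0.258 tilt [-0. -0. -1.]
```

Request:
{"op": "step_arm", "data": {
  "moves": [
    [0,0,-0.02,0],
    [0,0,-0.06,0],
    [0,0,-0.11,0.1],
    [-0.01,0.008,-0.15,0.22],
    [-0.03,0.025,-0.17,0.36],
    [-0.055,0.045,-0.17,0.5],
    [-0.08,0.066,-0.17,0.64],
    [-0.105,0.086,-0.17,0.78],
    [-0.13,0.107,-0.17,0.92],
    [-0.155,0.127,-0.17,1.06],
    [-0.175,0.144,-0.17,1.2],
    [-0.187,0.154,-0.16,1.32],
    [-0.1917,0.1576,-0.14,1.43],
    [-0.1917,0.1576,-0.11,1.43],
    [-0.1917,0.1576,-0.085,1.43],
    [-0.1917,0.1576,-0.07,1.43],
    [-0.1917,0.1576,-0.07,1.43]
  ]
}}

```text
t: 32.0
position: [0.5486, 0.0315, 0.1867]
eef_rot: [-0.0, 0.998, 0.07, -0.001]
wrist_force: [0.8, -0.1, -2.3]
grip_width: 0.306
```

```bash
python3 -c "
from h import *
p,d,c=snap('wrist','w12')
p,d,c=snap('side','s12'); crop(p,190,100,320,250,'s12c',4)
plan(.549,.0315,.1625,psi=.141)
"
```

```text
q6 options [np.float64(1.487), np.float64(-1.654)] turns [np.float64(-0.0), np.float64(-3.141)]
t 32.1 pos [0.5495 0.0315 0.1881] psi0 0.141 q1,q6 [-0.051  1.379] shift [-0.0005 -0.0001  0.0256] dist 0.026 tilt [ 0.001  0.    -1.   ]
```

View pics/w12.png

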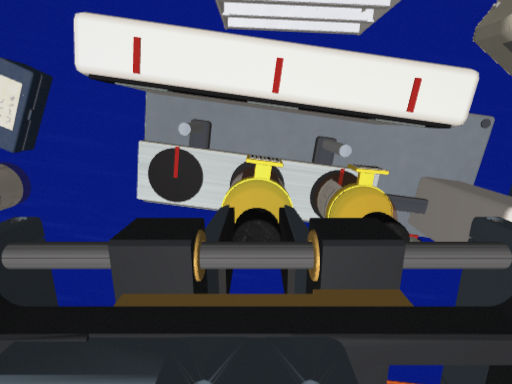

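View pics/s12c.png

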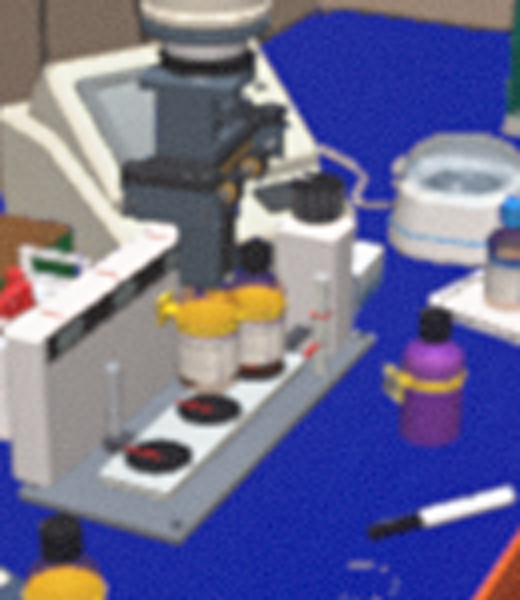

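Request:
{"op": "step_arm", "data": {
  "moves": [
    [0,0,0.01,0],
    [0,0,0.018,0],
    [0,0,0.022,0],
    [0,0,0.0245,0],
    [0,0,0.0245,0]
  ]
}}

```text
t: 32.72
position: [0.5491, 0.0315, 0.1629]
eef_rot: [-0.0, 0.998, 0.07, -0.0]
wrist_force: [-0.9, -0.5, -2.2]
grip_width: 0.303
```

Request:
{"op": "step_arm", "data": {
  "moves": [
    [0,0,0,0],
    [0,0,0,0],
    [0,0,0,0]
  ],
  "jaw": 0
}}

```text
t: 33.1
position: [0.5492, 0.0315, 0.1631]
eef_rot: [0.0, 0.998, 0.07, 0.0]
wrist_force: [0.2, 0.7, -1.0]
grip_width: 0.498
```

Request:
{"op": "step_arm", "data": {
  "moves": [
    [0,0,-0.02,0],
    [0,0,-0.05,0],
    [0,0,-0.08,0],
    [0,0,-0.1,0],
    [0,0,-0.1,0]
  ]
}}

```text
t: 33.72
position: [0.5498, 0.0315, 0.2642]
eef_rot: [0.0, 0.998, 0.07, 0.001]
wrist_force: [-0.3, -0.3, -0.5]
grip_width: 0.494
```

```bash
python3 -c "
from h import *
p,d,c=snap('wrist','w13'); 
plan(.5016,.319,.26,psi=np.pi/2+.2)
"
```

```text
q6 options [np.float64(0.366), np.float64(-2.775)] turns [np.float64(-1.63), np.float64(-4.771)]
t 33.77 pos [0.5492 0.0315 0.263 ] psi0 0.141 q1,q6 [-0.051  1.379] shift [-0.0068 -0.2914  0.003 ] dist 0.291 tilt [ 0.001  0.    -1.   ]
```

View pics/w13.png

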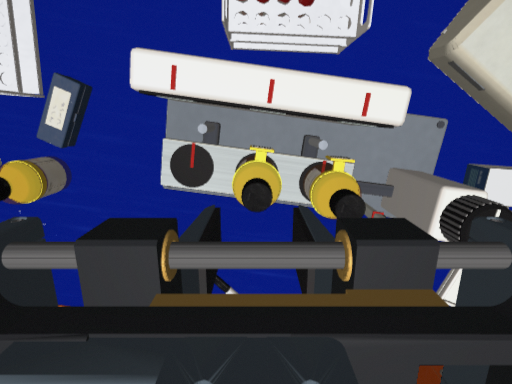

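```bash
python3 -c "
from h import *
d=cv2.medianBlur(np.load('/tmp/top0.npy'),3);c=imaging.camera_params('top')
P={}
for v in range(130,225):
  for u in range(60,180):
    if d[v,u]>0:
      q=pt(c,u,v,d[v,u]); k=(int(q[0]//.02),int(q[1]//.02)); P[k]=max(P.get(k,0),q[2])
ys=range(13,28)
print('y     ',[y*20+10 for y in ys][::-1])
for x in range(35,19,-1): print(x*20+10,[int(1000*P.get((x,y),-.001)) for y in ys][::-1])
"
```

```text
y      [550, 530, 510, 490, 470, 450, 430, 410, 390, 370, 350, 330, 310, 290, 270]
710 [5, 31, 21, 4, 45, 0, 5, 82, 82, 80, 81, 80, 2, 2, 2]
690 [-1, 133, 137, 137, 123, 34, 11, 81, 83, 83, 83, 81, 3, 2, 2]
670 [231, 234, 228, 143, 137, 50, 5, 79, 85, 82, 84, 82, 2, 3, 0]
650 [243, 248, 248, 142, 137, 49, 26, 79, 83, 82, 84, 83, 3, 6, 0]
630 [257, 258, 258, 238, 166, 167, 47, 2, 81, 81, 82, 81, 27, 33, 31]
610 [261, 265, 264, 266, 345, 347, 51, 82, 86, 89, 91, 88, 33, 34, 32]
590 [263, 266, 348, 350, 350, 348, 161, 43, 3, 3, 3, 6, 33, 32, 36]
570 [351, 350, 349, 346, 344, 339, 328, 47, 4, 2, 3, 28, 32, 34, 6]
550 [351, 345, 342, 354, 376, 376, 325, 49, 34, 4, 3, 5, 32, 32, 2]
530 [349, 374, 374, 335, 375, 373, 318, 160, 16, 2, 6, 85, 86, 7, 2]
510 [369, 378, 375, 320, 367, 365, 306, 168, 44, 3, 83, 118, 121, 83, 4]
490 [322, 368, 364, 306, 252, 237, 167, 48, 45, 5, 83, 117, 117, 79, 3]
470 [307, 303, 167, 165, 161, 50, 48, 3, 2, 6, 59, 79, 79, 2, 2]
450 [166, 165, 50, 45, 38, 4, 3, 2, 1, 4, 2, 2, 4, 4, 4]
430 [45, 44, 22, 4, 5, 2, 5, 2, 4, 3, 5, 3, 4, 4, 3]
410 [4, 2, 4, 2, 3, 2, 4, 3, 4, 42, 39, 3, 5, 2, 6]
```

```bash
python3 -c "
import cv2
p=cv2.imread('pics/top0.png')
cv2.imwrite('pics/mic.png',cv2.resize(p[130:225,60:200],None,fx=5,fy=5,interpolation=cv2.INTER_CUBIC))"
```

```text
(no output)
```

View pics/mic.png

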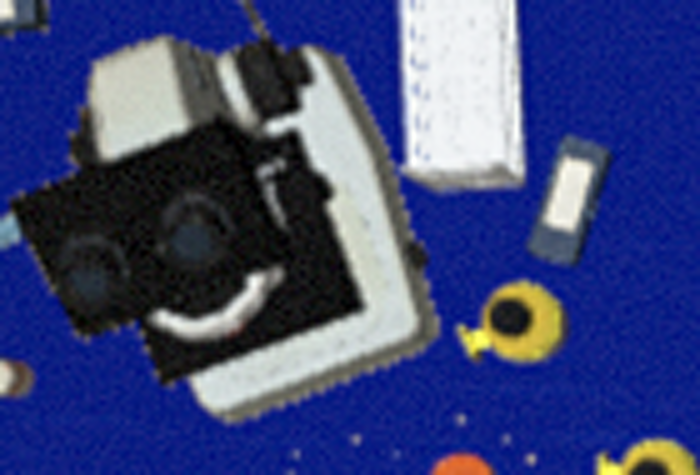

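Request:
{"op": "step_arm", "data": {
  "moves": [
    [0,-0.01,0,-0.15],
    [-0.001,-0.03,0,-0.33],
    [-0.0015,-0.055,0,-0.51],
    [-0.002,-0.08,0,-0.69],
    [-0.0025,-0.105,0,-0.87],
    [-0.003,-0.13,0,-1.05],
    [-0.0035,-0.155,0,-1.23],
    [-0.004,-0.18,0,-1.41],
    [-0.0045,-0.205,0,-1.59],
    [-0.005,-0.23,0,-1.77],
    [-0.006,-0.255,0,-1.95],
    [-0.0065,-0.28,0,-2.06],
    [-0.0065,-0.291,0.0025,-2.06],
    [-0.0065,-0.291,0.0025,-2.06],
    [-0.0065,-0.291,0.0025,-2.06]
  ],
  "jaw": 1
}}

```text
t: 35.65
position: [0.5019, 0.3179, 0.2601]
eef_rot: [-0.0, 0.454, 0.891, -0.0]
wrist_force: [0.2, -0.3, -0.4]
grip_width: 0.999
```

```bash
python3 -c "
from h import *
p,d,c=snap('wrist','w14'); print(bot.observe()['position'])
H=hsv(p)
print('cap');blobs(p,c,(H[:,:,2]<75).astype(np.uint8),(215,150,297,225),.117)
crop(p,205,125,305,215,'w14c',7)
p,d,c=snap('side','s14')
"
```

```text
[0.50195741 0.31789186 0.26028534]
cap
  px 280.8 196.2 A 63.5 P [0.5282 0.3248 0.117 ]
  px 259.9 181.9 A 545.0 P [0.501  0.3242 0.117 ]
```

View pics/w14c.png

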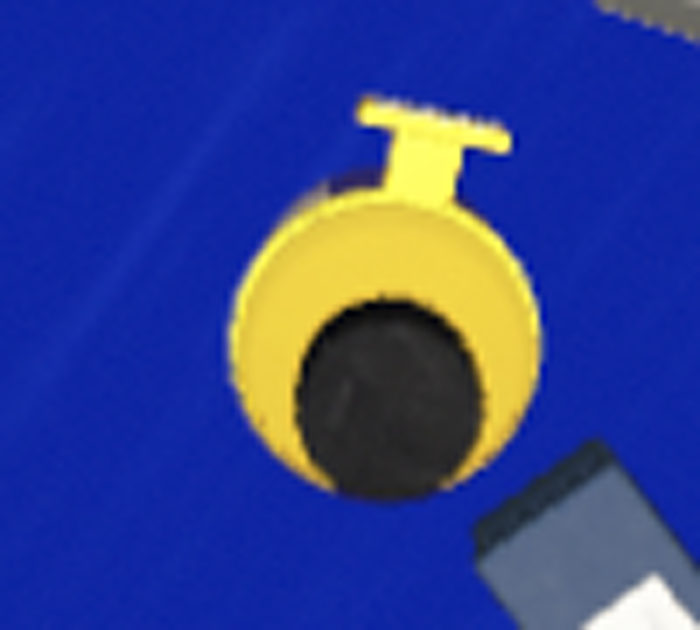

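View pics/w14.png

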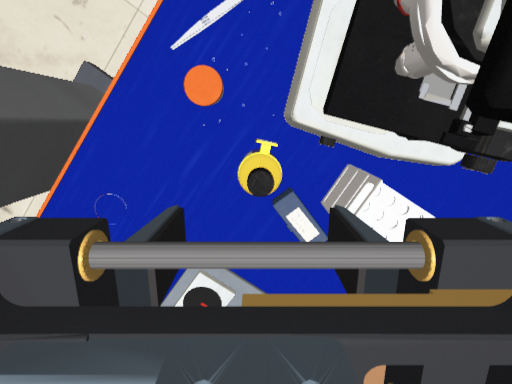

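View pics/s14.png

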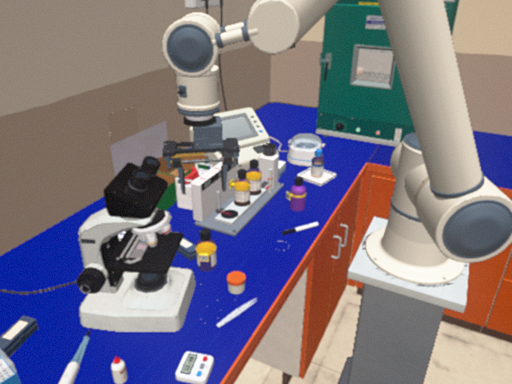

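```bash
python3 -c "
from h import *
c=imaging.camera_params('wrist')
a=onplane(c,260.7,183.9,.117);print(a)
tag(c,a[:2],(256.4,140.8),(277.9,145))
plan(a[0],a[1],.1174)
"
```

```text
[0.50308642 0.32305321 0.117     ]
len 0.02572779507603703 r 0.04004900121497918 yaw centre 1.99750311423796 normal 2.010623744246366
t 35.75 pos [0.502  0.3179 0.2604] psi0 2.199 q1,q6 [ 0.464 -0.164] shift [0.0035 0.0039 0.143 ] dist 0.143 tilt [-0. -0. -1.]
```

Request:
{"op": "step_arm", "data": {
  "moves": [
    [0.0035,0.0035,0.03,0],
    [0.0035,0.0035,0.07,0],
    [0.0035,0.0035,0.11,0],
    [0.0035,0.0035,0.135,0],
    [0.0035,0.0035,0.143,0],
    [0.0035,0.0035,0.143,0]
  ]
}}

```text
t: 36.5
position: [0.5028, 0.3234, 0.1177]
eef_rot: [0.0, 0.454, 0.891, 0.0]
wrist_force: [-0.5, 0.2, 0.7]
grip_width: 1.0
```

Request:
{"op": "step_arm", "data": {
  "moves": [
    [0,0,0,0],
    [0,0,0,0],
    [0,0,0,0],
    [0,0,0,0],
    [0,0,0,0],
    [0,0,0,0],
    [0,0,0,0]
  ],
  "jaw": -1
}}

```text
t: 37.38
position: [0.5025, 0.3236, 0.1174]
eef_rot: [-0.0, 0.453, 0.891, -0.0]
wrist_force: [-0.7, -0.6, 1.1]
grip_width: 0.307
```

```bash
python3 -c "
from h import *
s=bot.observe();print(s['wrist_force'],s['grip_width'])
plan(.5485,.1165,.187,psi=2.199-1.99)
"
```

```text
[-0.70451455 -0.58854509  1.08729266] 0.3065510052123939
q6 options [np.float64(1.571), np.float64(-1.571)] turns [np.float64(1.992), np.float64(-1.15)]
t 37.38 pos [0.5025 0.3236 0.1174] psi0 2.201 q1,q6 [ 0.472 -0.158] shift [-0.1944 -0.0848 -0.0696] dist 0.223 tilt [ 0. -0. -1.]
```

Request:
{"op": "step_arm", "data": {
  "moves": [
    [0,0,-0.02,0],
    [0,0,-0.06,0],
    [0,0,-0.11,0],
    [-0.015,-0.007,-0.15,0.1],
    [-0.035,-0.015,-0.17,0.27],
    [-0.055,-0.024,-0.17,0.45],
    [-0.075,-0.033,-0.17,0.63],
    [-0.095,-0.041,-0.17,0.81],
    [-0.115,-0.05,-0.17,0.99],
    [-0.135,-0.059,-0.17,1.17],
    [-0.155,-0.068,-0.17,1.35],
    [-0.172,-0.075,-0.17,1.53],
    [-0.185,-0.081,-0.17,1.7],
    [-0.192,-0.084,-0.16,1.87],
    [-0.1944,-0.0848,-0.14,1.99],
    [-0.1944,-0.0848,-0.11,1.99],
    [-0.1944,-0.0848,-0.085,1.99],
    [-0.1944,-0.0848,-0.07,1.99],
    [-0.1944,-0.0848,-0.07,1.99]
  ]
}}

```text
t: 39.75
position: [0.5481, 0.1165, 0.1867]
eef_rot: [0.0, 0.994, 0.105, -0.001]
wrist_force: [0.9, -0.2, -2.1]
grip_width: 0.306
```

```bash
python3 -c "
from h import *
p,d,c=snap('wrist','w15')
plan(.5485,.1165,.1625,psi=.209)
"
```

```text
q6 options [np.float64(1.571), np.float64(-1.571)] turns [np.float64(0.002), np.float64(-3.14)]
t 39.8 pos [0.5487 0.1165 0.1876] psi0 0.211 q1,q6 [0.103 1.463] shift [-0.0002  0.      0.0251] dist 0.025 tilt [-0.  0. -1.]
```

View pics/w15.png

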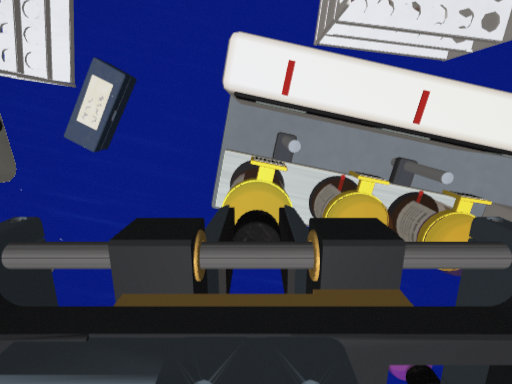

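Request:
{"op": "step_arm", "data": {
  "moves": [
    [0,0,0.01,0],
    [0,0,0.018,0],
    [0,0,0.022,0],
    [0,0,0.0245,0],
    [0,0,0.0245,0]
  ]
}}

```text
t: 40.42
position: [0.5485, 0.1165, 0.1628]
eef_rot: [0.0, 0.994, 0.105, -0.0]
wrist_force: [-0.2, -0.6, -2.1]
grip_width: 0.305
```

Request:
{"op": "step_arm", "data": {
  "moves": [
    [0,0,0,0],
    [0,0,0,0],
    [0,0,0,0]
  ],
  "jaw": 0
}}

```text
t: 40.8
position: [0.5487, 0.1165, 0.1631]
eef_rot: [0.0, 0.994, 0.105, 0.0]
wrist_force: [-0.2, 0.2, -0.1]
grip_width: 0.497
```

Request:
{"op": "step_arm", "data": {
  "moves": [
    [0,0,-0.02,0],
    [0,0,-0.05,0],
    [0,0,-0.09,0],
    [-0.03,0.03,-0.13,0],
    [-0.08,0.09,-0.13,0],
    [-0.12,0.15,-0.13,0],
    [-0.14,0.2,-0.13,0],
    [-0.15,0.23,-0.13,0],
    [-0.15,0.23,-0.13,0]
  ]
}}

```text
t: 41.92
position: [0.4495, -0.1425, 0.2931]
eef_rot: [0.0, 0.995, 0.103, 0.0]
wrist_force: [-0.2, 1.1, 0.4]
grip_width: 0.498
```

```bash
python3 -c "
from h import *
p,d,c=snap('wrist','w16'); p2,d2,c2=snap('side','s16'); crop(p2,180,120,340,250,'s16c',4)
p3,d3,c3=snap('top','t16'); crop(p3,140,135,385,265,'t16c',3)
plan(.5525,-.179,.24)
"
```

```text
t 42.08 pos [ 0.45   -0.1392  0.2929] psi0 0.211 q1,q6 [-0.427  0.933] shift [0.0919 0.0603 0.0529] dist 0.122 tilt [ 0. -0. -1.]
```

View pics/w16.png

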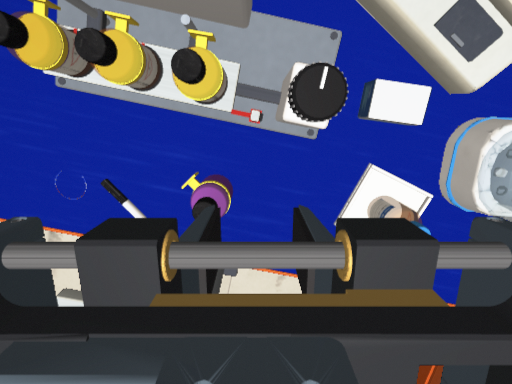

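View pics/s16c.png

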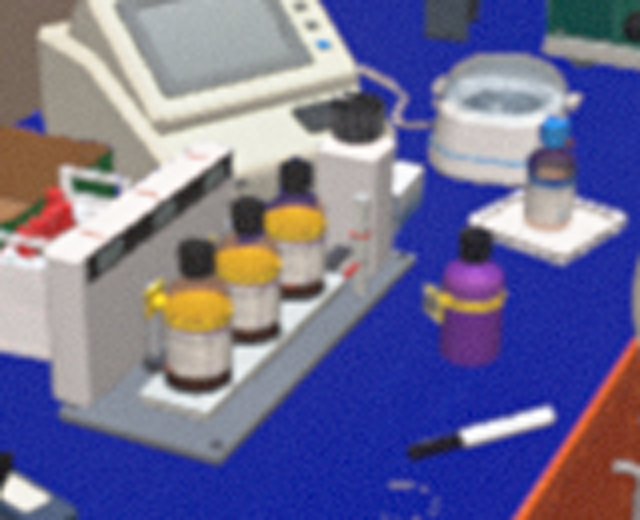

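View pics/t16c.png

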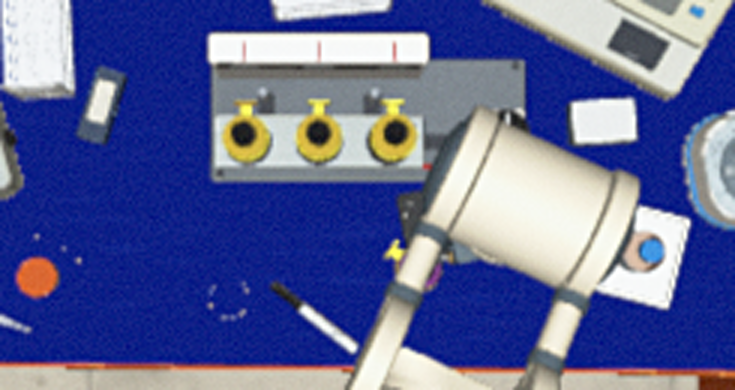

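```bash
python3 -c "
from h import *
p=cv2.imread('pics/t16.png')[:,:,::-1].copy(); c=imaging.camera_params('top'); H=hsv(p)
print('caps');blobs(p,c,(H[:,:,2]<60).astype(np.uint8),(205,168,285,200),.162,12)
y=cv2.inRange(H,(20,90,100),(38,255,255))
vs,us=np.nonzero(y); P=np.array([onplane(c,u,v,.117)[:2] for u,v in zip(us,vs)])
for ax in [(.549,.116),(.549,.031),(.549,-.055)]:
  ax=np.array(ax);r=np.linalg.norm(P-ax,axis=1); m=(r>.034)&(r<.055); q=P[m].mean(0)-ax; print(m.sum(),q,np.arctan2(q[1],q[0]))
H0=cv2.cvtColor(cv2.imread('pics/top0.png'),cv2.COLOR_BGR2HSV)
print('blue');blobs(p,c,((H[:,:,2]>150)&(H[:,:,0]>95)&(H[:,:,0]<112)&(H[:,:,1]>100)).astype(np.uint8),(340,200,370,235),.116,10)
p=cv2.imread('pics/s16.png'); 
c=imaging.camera_params('side'); print('mark px expected', [proj(c,(.519,-.127,z)) for z in (.072,.08)])
"
```

```text
caps
  px 271.1 178.9 A 29.5 P [ 0.5504 -0.0563  0.162 ]
  px 245.6 178.9 A 28.0 P [0.5492 0.0296 0.162 ]
  px 220.6 179.1 A 27.0 P [0.5476 0.1135 0.162 ]
11 [ 0.0368151  -0.00136074] -0.036944584485875655
18 [ 0.03961159 -0.00182518] -0.0460443872120224
20 [ 0.04067644 -0.0009706 ] -0.02385687293017713
blue
  px 356.9 218.0 A 33.0 P [ 0.4228 -0.355   0.116 ]
mark px expected [(np.float64(270.15109717485564), np.float64(177.96164259340932)), (np.float64(270.1966270336225), np.float64(175.952111645198))]
```

```bash
python3 -c "
from h import *
p=cv2.imread('pics/w16.png')[:,:,::-1]; crop(p,220,90,275,135,'w16c',12)
p=cv2.imread('pics/s16.png')[:,:,::-1]; crop(p,255,155,290,200,'s16d',12)
"
```

```text
(no output)
```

View pics/w16c.png

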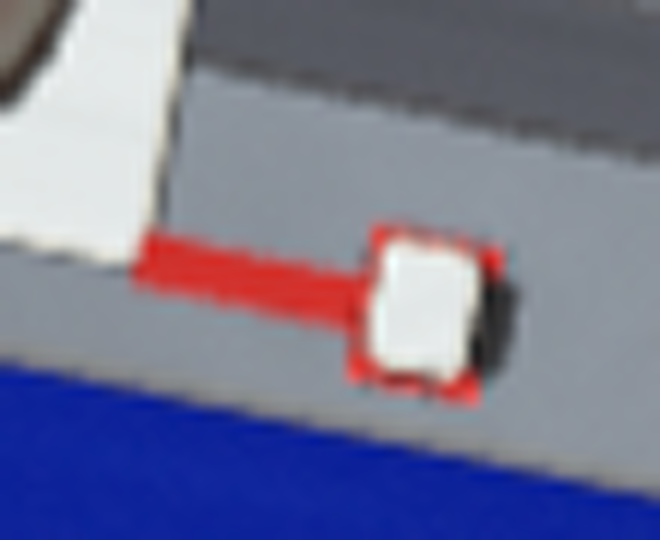

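View pics/s16d.png

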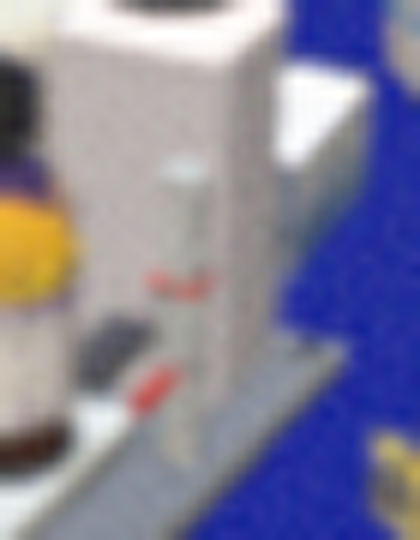

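Request:
{"op": "step_arm", "data": {
  "moves": [
    [-0.02,0.007,0,-0.15],
    [-0.045,0.015,0,-0.32],
    [-0.07,0.023,0.01,-0.5],
    [-0.09,0.03,0.02,-0.68],
    [-0.0991,0.033,0.04,-0.86],
    [-0.0991,0.033,0.065,-1.04],
    [-0.0991,0.033,0.09,-1.21],
    [-0.0991,0.033,0.12,-1.36],
    [-0.0991,0.033,0.143,-1.36],
    [-0.0991,0.033,0.153,-1.36],
    [-0.0991,0.033,0.153,-1.36],
    [-0.0991,0.033,0.153,-1.36]
  ]
}}

```text
t: 43.58
position: [0.3605, -0.1928, 0.1406]
eef_rot: [0.001, 0.707, 0.707, 0.0]
wrist_force: [-0.6, -0.2, -0.5]
grip_width: 0.498
```

```bash
python3 -c "
from h import *
c0=imaging.camera_params('wrist'); p,d,c=snap('wrist','w17')
np.save('/tmp/c17.npy',c,allow_pickle=True)
print(bot.observe()['position'],np.round(c['extrinsics'],3)[:3,3], proj(c,(.521,-.126,.076)), proj(c,(.521,-.117,.045)))
"
```

```text
[ 0.36050355 -0.19291374  0.14064979] [ 0.36  -0.124  0.29 ] (np.float64(476.53561688185323), np.float64(122.38727191753948)) (np.float64(450.5753912206379), np.float64(110.87847099812961))
```

View pics/w17.png

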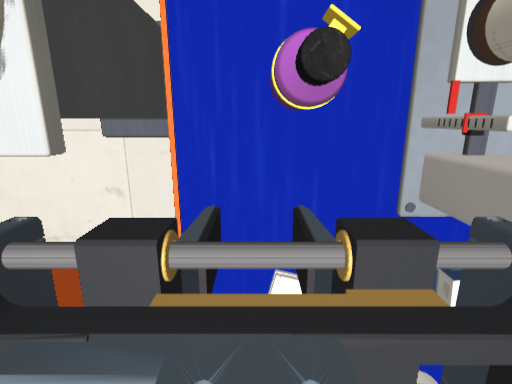

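```bash
python3 -c "
from h import *
p=cv2.imread('pics/w17.png')[:,:,::-1]; crop(p,412,70,512,145,'w17c',8)
"
```

```text
(no output)
```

View pics/w17c.png

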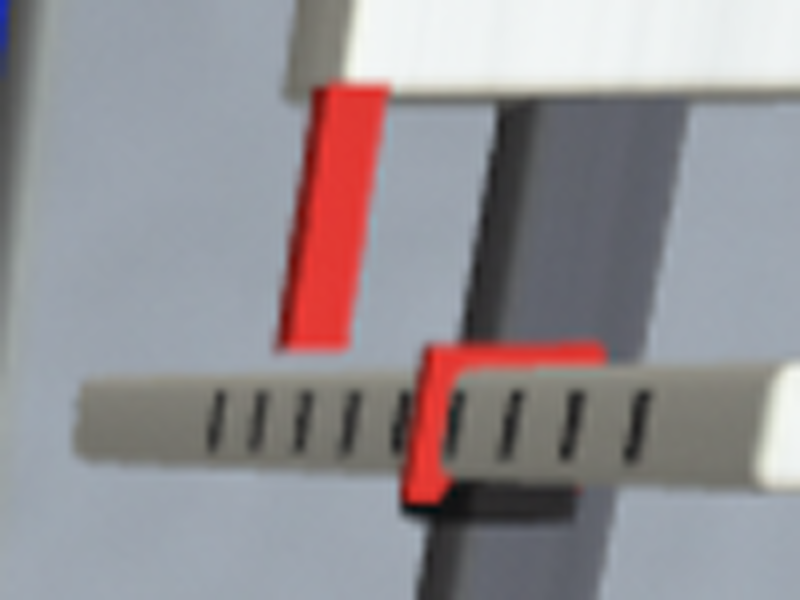

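```bash
python3 -c "
from h import *
from scipy.optimize import brentq
c=imaging.camera_params('wrist')
def zof(u,v,x):
    o,d=ray(c,u,v); t=(x-o[0])/d[0]; return np.round(o+d*t,4)
U=lambda a,b:(412+(a+.5)/8-.5,70+(b+.5)/8-.5)
for x in (.512,.514,.516):
  print(x,'base',zof(*U(78,420),x),'top',zof(*U(760,420),x),'clip lo/hi',zof(*U(414,430),x),zof(*U(447,430),x), 'ticks',[zof(*U(a,425),x)[2] for a in (216,258,301,348,400,455,511,571,637)])
print('pointer end edges on z=.045', onplane(c,*U(315,345),.045),onplane(c,*U(288,350),.045),onplane(c,*U(350,350),.045))
"
```

```text
0.512 base [ 0.512  -0.1262  0.0202] top [ 0.512  -0.1255  0.1122] clip lo/hi [ 0.512  -0.1267  0.0752] [ 0.512  -0.1266  0.0794] ticks [np.float64(0.0459), np.float64(0.0527), np.float64(0.0593), np.float64(0.0662), np.float64(0.0733), np.float64(0.0803), np.float64(0.087), np.float64(0.0937), np.float64(0.1006)]
0.514 base [ 0.514  -0.1262  0.0167] top [ 0.514  -0.1255  0.1098] clip lo/hi [ 0.514  -0.1267  0.0724] [ 0.514  -0.1267  0.0766] ticks [np.float64(0.0427), np.float64(0.0496), np.float64(0.0563), np.float64(0.0632), np.float64(0.0704), np.float64(0.0775), np.float64(0.0843), np.float64(0.0911), np.float64(0.0981)]
0.516 base [ 0.516  -0.1263  0.0131] top [ 0.516  -0.1255  0.1075] clip lo/hi [ 0.516  -0.1267  0.0696] [ 0.516  -0.1267  0.0739] ticks [np.float64(0.0395), np.float64(0.0465), np.float64(0.0533), np.float64(0.0603), np.float64(0.0676), np.float64(0.0748), np.float64(0.0817), np.float64(0.0886), np.float64(0.0956)]
pointer end edges on z=.045 [ 0.52154666 -0.11844409  0.045     ] [ 0.51882564 -0.11895014  0.045     ] [ 0.52526971 -0.11893658  0.045     ]
```

Request:
{"op": "step_arm", "data": {
  "moves": [
    [0,0,-0.04,0],
    [0,0,-0.09,0],
    [0,0.05,-0.1,0],
    [0.005,0.1,-0.1,0],
    [0.01,0.15,-0.1,0],
    [0.013,0.16,-0.1,0],
    [0.013,0.16,-0.1,0],
    [0.013,0.16,-0.1,0],
    [0.013,0.16,-0.1,0]
  ],
  "jaw": 1
}}

```text
t: 44.75
position: [0.5191, -0.18, 0.2402]
eef_rot: [0.0, 0.707, 0.707, -0.0]
wrist_force: [-0.5, 0.1, 0.2]
grip_width: 1.001
```

```bash
python3 -c "
from h import *
import pickle
p,d,c=snap('wrist','w18'); pickle.dump(c,open('/tmp/c18','wb'))
u,v=proj(c,(.52,-.126,.075)); print(u,v); u=int(u);v=int(v); crop(p,u-35,v-30,u+35,v+30,'w18c',10); print(u-35,v-30)
plan(.5525,-.179,.24,q6=2.9)
for a in (-3,3): print(a)
"
```

```text
257.4722669641282 133.60731758575264
222 103
turn 3.213
t 44.8 pos [ 0.5193 -0.18    0.2402] psi0 1.57 q1,q6 [-0.442 -0.442] shift [0.001  0.0332 0.0002] dist 0.033 tilt [-0.  0. -1.]
-3
3
```

View pics/w18c.png

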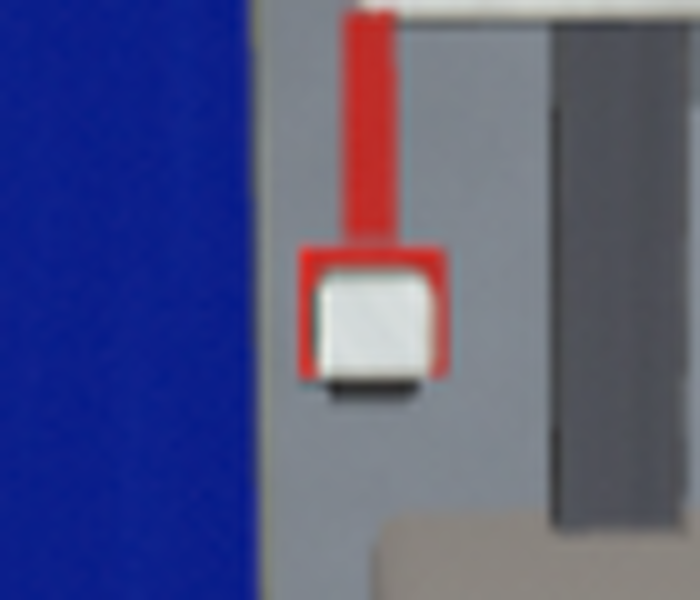

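```bash
python3 -c "
from h import *
import pickle
c8=pickle.load(open('/tmp/c18','rb')); c7=np.load('/tmp/c17.npy',allow_pickle=True).item()
V=lambda a,b:(222+(a+.5)/10-.5,103+(b+.5)/10-.5)
U=lambda a,b:(412+(a+.5)/8-.5,70+(b+.5)/8-.5)
def zof(u,v,x):
    o,d=ray(c7,u,v); t=(x-o[0])/d[0]; return np.round(o+d*t,4)
pl=onplane(c8,*V(343,230),.045)[0]; pr=onplane(c8,*V(397,230),.045)[0]; print('pointer x',pl,pr)
print('pointer z from w17: left/right', zof(*U(290,348),pl),zof(*U(350,348),pr))
for z in (.073,.076): print('clip front/back x', onplane(c8,*V(300,310),z)[0],onplane(c8,*V(449,310),z)[0],'y left edge',onplane(c8,*V(370,247),z)[1])
xf=onplane(c8,*V(300,310),.075)[0]
for a in (412,416,420,443,447,455): print(a, zof(*U(a,430),xf))
print('post front x', onplane(c8,*V(318,320),.109)[0], onplane(c8,*V(435,320),.109)[0])
# back far corner of clip +y side
xb=onplane(c8,*V(449,310),.075)[0]
print('back corner', zof(*U(604,347),xb))
"
```

```text
pointer x 0.5181909158819527 0.5245583307543341
pointer z from w17: left/right [ 0.5182 -0.1188  0.0462] [ 0.5246 -0.1188  0.046 ]
clip front/back x 0.5135483127866094 0.5298008131650266 y left edge -0.11932598535711934
clip front/back x 0.5135970666688211 0.5296957544713056 y left edge -0.11925361367491714
412 [ 0.5136 -0.1267  0.0727]
416 [ 0.5136 -0.1267  0.0732]
420 [ 0.5136 -0.1267  0.0738]
443 [ 0.5136 -0.1267  0.0767]
447 [ 0.5136 -0.1267  0.0772]
455 [ 0.5136 -0.1266  0.0782]
post front x 0.5158724287153998 0.527194677605825
back corner [ 0.5297 -0.1193  0.073 ]
```

Request:
{"op": "step_arm", "data": {
  "moves": [
    [0,0.005,0,0.178],
    [0,0.012,0,0.356],
    [0,0.02,0,0.534],
    [0,0.028,0,0.712],
    [0.001,0.0335,0,0.89],
    [0.001,0.0335,0,1.068],
    [0.001,0.0335,0,1.246],
    [0.001,0.0335,0,1.424],
    [0.001,0.0335,0,1.602],
    [0.001,0.0335,0,1.78],
    [0.001,0.0335,0,1.958],
    [0.001,0.0335,0,2.136],
    [0.001,0.0335,0,2.314],
    [0.001,0.0335,0,2.492],
    [0.001,0.0335,0,2.67],
    [0.001,0.0335,0,2.848],
    [0.001,0.0335,0,3.026],
    [0.001,0.0335,0,3.204]
  ]
}}

```text
t: 47.05
position: [0.5531, -0.179, 0.2401]
eef_rot: [-0.0, -0.682, 0.731, 0.0]
wrist_force: [0.8, -0.8, -0.2]
grip_width: 1.001
```

```bash
python3 -c "
from h import *
plan(.5525,-.179,.167,q6=-2.9)
"
```

```text
turn -5.797
t 47.05 pos [ 0.5531 -0.179   0.2401] psi0 -1.64 q1,q6 [-0.416  2.795] shift [0.0001 0.0005 0.0731] dist 0.073 tilt [-0.  0. -1.]
```

Request:
{"op": "step_arm", "data": {
  "moves": [
    [0,0,0.03,0],
    [0,0,0.055,0],
    [0,0,0.073,0],
    [0,0,0.073,0],
    [0,0,0.073,0]
  ]
}}

```text
t: 47.68
position: [0.5537, -0.179, 0.1678]
eef_rot: [0.0, -0.685, 0.729, -0.0]
wrist_force: [0.9, 0.0, -0.3]
grip_width: 1.001
```

Request:
{"op": "step_arm", "data": {
  "moves": [
    [0,0,0,0],
    [0,0,0,0],
    [0,0,0,0],
    [0,0,0,0],
    [0,0,0,0]
  ],
  "jaw": -1,
  "grip_force": 30
}}

```text
t: 48.3
position: [0.5523, -0.1786, 0.1669]
eef_rot: [-0.001, -0.685, 0.729, 0.001]
wrist_force: [-7.9, -0.6, 5.5]
grip_width: 0.541
```

Request:
{"op": "step_arm", "data": {
  "moves": [
    [0,0,0,-0.08],
    [0,0,0,-0.2],
    [0,0,0,-0.36],
    [0,0,0,-0.52],
    [0,0,0,-0.68],
    [0,0,0,-0.84],
    [0,0,0,-1.0],
    [0,0,0,-1.16],
    [0,0,0,-1.32],
    [0,0,0,-1.48],
    [0,0,0,-1.64],
    [0,0,0,-1.8],
    [0,0,0,-1.96],
    [0,0,0,-2.12],
    [0,0,0,-2.28],
    [0,0,0,-2.44],
    [0,0,0,-2.6],
    [0,0,0,-2.72],
    [0,0,0,-2.8],
    [0,0,0,-2.8]
  ]
}}

```text
t: 50.8
position: [0.5525, -0.1783, 0.1669]
eef_rot: [-0.001, 0.834, 0.551, -0.001]
wrist_force: [-7.3, 2.6, 5.7]
grip_width: 0.544
```

```bash
python3 -c "
from h import *
s=bot.observe();print(s['wrist_force'],s['wrist_torque'],s['grip_width'],s['qpos'],s['position'])
"
```

```text
[-7.33572072  2.55118796  5.67953943] [0.29748232 0.96073847 0.09948056] 0.5436477095398925 [-4.14975908e-01  5.07766106e-01  1.53776648e+00 -9.89667866e-05
  1.09819196e+00 -1.24344896e-02] [ 0.55247756 -0.17830369  0.16686964]
```

Request:
{"op": "step_arm", "data": {
  "moves": [
    [0,0,0,-0.08],
    [0,0,0,-0.2],
    [0,0,0,-0.36],
    [0,0,0,-0.52],
    [0,0,0,-0.68],
    [0,0,0,-0.84],
    [0,0,0,-1.0],
    [0,0,0,-1.16],
    [0,0,0,-1.32],
    [0,0,0,-1.48],
    [0,0,0,-1.64],
    [0,0,0,-1.8],
    [0,0,0,-1.96],
    [0,0,0,-2.12],
    [0,0,0,-2.28],
    [0,0,0,-2.44],
    [0,0,0,-2.6],
    [0,0,0,-2.72],
    [0,0,0,-2.8],
    [0,0,0,-2.8]
  ]
}}

```text
t: 53.3
position: [0.5522, -0.1785, 0.1669]
eef_rot: [-0.001, -0.402, 0.916, 0.001]
wrist_force: [-9.2, 0.2, 6.7]
grip_width: 0.541
```

```bash
python3 -c "
from h import *
s=bot.observe();print(s['wrist_force'],s['wrist_torque'],s['grip_width'],s['qpos'],s['position'])
p,d,c=snap('side','s19'); crop(p,180,100,340,230,'s19c',4)
"
```

```text
[-9.18150549  0.16464625  6.7159137 ] [0.20273062 1.50555513 0.10890091] 0.541321988091149 [-4.15267495e-01  5.07699348e-01  1.53784087e+00 -6.42826921e-04
  1.09856052e+00 -2.81241433e+00] [ 0.55221332 -0.17854624  0.16688716]
```

View pics/s19c.png

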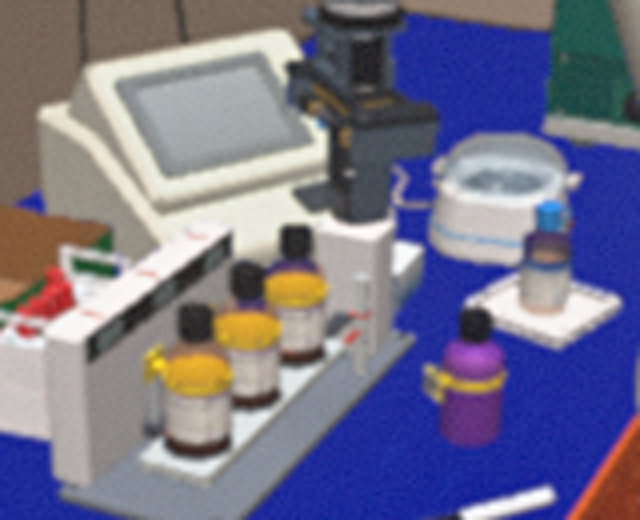

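Request:
{"op": "step_arm", "data": {
  "moves": [
    [0,0,0,0],
    [0,0,0,0],
    [0,0,0,0],
    [0,0,0,0.18],
    [0,0,0,0.36],
    [0,0,0,0.54],
    [0,0,0,0.72],
    [0,0,0,0.9],
    [0,0,0,1.08],
    [0,0,0,1.26],
    [0,0,0,1.44],
    [0,0,0,1.62],
    [0,0,0,1.8],
    [0,0,0,1.98],
    [0,0,0,2.16],
    [0,0,0,2.34],
    [0,0,0,2.52],
    [0,0,0,2.7],
    [0,0,0,2.88],
    [0,0,0,3.06]
  ],
  "jaw": 1
}}

```text
t: 55.85
position: [0.5536, -0.1787, 0.1669]
eef_rot: [-0.0, 0.9, 0.435, 0.0]
wrist_force: [-0.2, -0.5, -0.3]
grip_width: 1.001
```

Request:
{"op": "step_arm", "data": {
  "moves": [
    [0,0,0,0.18],
    [0,0,0,0.36],
    [0,0,0,0.54],
    [0,0,0,0.72],
    [0,0,0,0.9],
    [0,0,0,1.08],
    [0,0,0,1.26],
    [0,0,0,1.44],
    [0,0,0,1.62],
    [0,0,0,1.8],
    [0,0,0,1.98],
    [0,0,0,2.16],
    [0,0,0,2.34],
    [0,0,0,2.5],
    [0,0,0,2.5]
  ]
}}

```text
t: 57.72
position: [0.5536, -0.1788, 0.1669]
eef_rot: [0.0, -0.699, 0.715, -0.0]
wrist_force: [0.5, -0.1, 0.9]
grip_width: 1.0
```

Request:
{"op": "step_arm", "data": {
  "moves": [
    [0,0,0,0],
    [0,0,0,0],
    [0,0,0,0],
    [0,0,0,0],
    [0,0,0,0]
  ],
  "jaw": -1
}}

```text
t: 58.35
position: [0.5523, -0.1787, 0.1668]
eef_rot: [-0.001, -0.699, 0.715, 0.001]
wrist_force: [-8.1, -0.4, 4.9]
grip_width: 0.543
```

Request:
{"op": "step_arm", "data": {
  "moves": [
    [0,0,0,-0.08],
    [0,0,0,-0.2],
    [0,0,0,-0.36],
    [0,0,0,-0.52],
    [0,0,0,-0.68],
    [0,0,0,-0.84],
    [0,0,0,-1.0],
    [0,0,0,-1.16],
    [0,0,0,-1.32],
    [0,0,0,-1.48],
    [0,0,0,-1.64],
    [0,0,0,-1.8],
    [0,0,0,-1.96],
    [0,0,0,-2.12],
    [0,0,0,-2.28],
    [0,0,0,-2.44],
    [0,0,0,-2.6],
    [0,0,0,-2.72],
    [0,0,0,-2.8],
    [0,0,0,-2.8]
  ]
}}

```text
t: 60.85
position: [0.5525, -0.1783, 0.1668]
eef_rot: [-0.001, 0.823, 0.568, -0.001]
wrist_force: [-7.0, 2.6, 5.6]
grip_width: 0.541
```

```bash
python3 -c "
from h import *
s=bot.observe();print(s['wrist_force'],s['wrist_torque'],s['grip_width'],s['qpos'],s['position'])
"
```

```text
[-7.0399351   2.64595226  5.5882888 ] [0.36709339 0.83407047 0.08156806] 0.5412714131331247 [-4.14947986e-01  5.07799544e-01  1.53780104e+00 -1.66983649e-05
  1.09809376e+00 -5.26846998e-02] [ 0.55249994 -0.17826946  0.16684034]
```

Request:
{"op": "step_arm", "data": {
  "moves": [
    [0,0,0,-0.08],
    [0,0,0,-0.2],
    [0,0,0,-0.36],
    [0,0,0,-0.52],
    [0,0,0,-0.68],
    [0,0,0,-0.84],
    [0,0,0,-1.0],
    [0,0,0,-1.16],
    [0,0,0,-1.32],
    [0,0,0,-1.48],
    [0,0,0,-1.64],
    [0,0,0,-1.8],
    [0,0,0,-1.96],
    [0,0,0,-2.12],
    [0,0,0,-2.28],
    [0,0,0,-2.42],
    [0,0,0,-2.52],
    [0,0,0,-2.58],
    [0,0,0,-2.6],
    [0,0,0,-2.6]
  ]
}}

```text
t: 63.35
position: [0.5522, -0.1785, 0.1668]
eef_rot: [-0.001, -0.327, 0.945, 0.001]
wrist_force: [-8.8, -0.1, 7.1]
grip_width: 0.542
```

Request:
{"op": "step_arm", "data": {
  "moves": [
    [0,0,0,0],
    [0,0,0,0],
    [0,0,0,0],
    [0,0,-0.03,0],
    [0,0,-0.07,0],
    [0,0,-0.1,0]
  ],
  "jaw": 1
}}

```text
t: 64.1
position: [0.5538, -0.1789, 0.2685]
eef_rot: [0.0, -0.327, 0.945, -0.0]
wrist_force: [1.1, -0.5, 0.1]
grip_width: 0.998
```

```bash
python3 -c "
from h import *
print(bot.observe()['position'])
p,d,c=snap('side','s20'); crop(p,180,100,340,230,'s20c',4); crop(p,250,150,290,195,'s20d',12)
plan(.36,-.192,.26,psi=np.pi/2)
"
```

```text
[ 0.55376356 -0.17885078  0.2685204 ]
q6 options [np.float64(2.652), np.float64(-0.49)] turns [np.float64(5.378), np.float64(2.236)]
t 64.15 pos [ 0.555  -0.1794  0.2722] psi0 -2.476 q1,q6 [-0.415 -2.651] shift [0.1613 0.1105 0.0112] dist 0.196 tilt [-0.003 -0.005 -1.   ]
```

View pics/s20c.png

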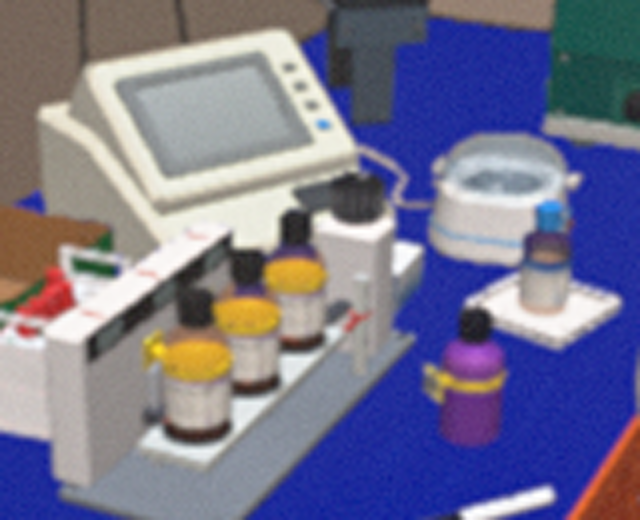

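View pics/s20d.png

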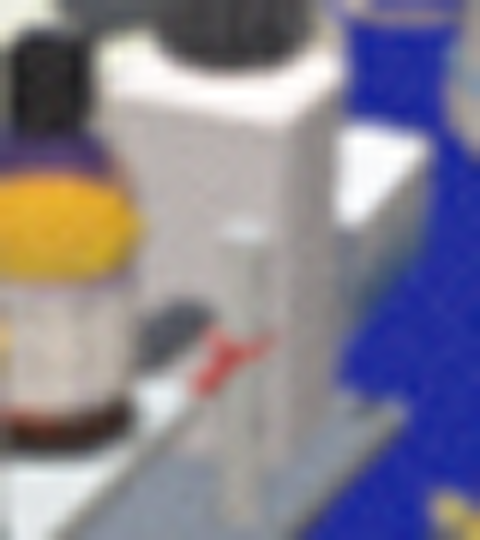

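Request:
{"op": "step_arm", "data": {
  "moves": [
    [0.015,0.01,0,0.15],
    [0.04,0.027,0,0.33],
    [0.065,0.044,0,0.51],
    [0.09,0.061,0,0.69],
    [0.115,0.078,0,0.87],
    [0.14,0.095,0,1.05],
    [0.155,0.105,0,1.23],
    [0.16,0.109,0,1.41],
    [0.16,0.109,0.01,1.59],
    [0.16,0.109,0.03,1.77],
    [0.16,0.109,0.06,1.95],
    [0.16,0.109,0.09,2.13],
    [0.16,0.109,0.115,2.236],
    [0.16,0.109,0.127,2.236],
    [0.16,0.109,0.127,2.236],
    [0.16,0.109,0.127,2.236],
    [0.16,0.109,0.127,2.236]
  ]
}}

```text
t: 66.28
position: [0.3607, -0.192, 0.1406]
eef_rot: [0.001, 0.707, 0.707, 0.0]
wrist_force: [-0.4, -0.2, 0.3]
grip_width: 1.003
```

```bash
python3 -c "
from h import *
import pickle
print(bot.observe()['position'])
p,d,c=snap('wrist','w21'); pickle.dump(c,open('/tmp/c21','wb'))
crop(p,412,70,512,145,'w21c',8)
"
```

```text
[ 0.3607351  -0.19202022  0.14060349]
```

View pics/w21c.png

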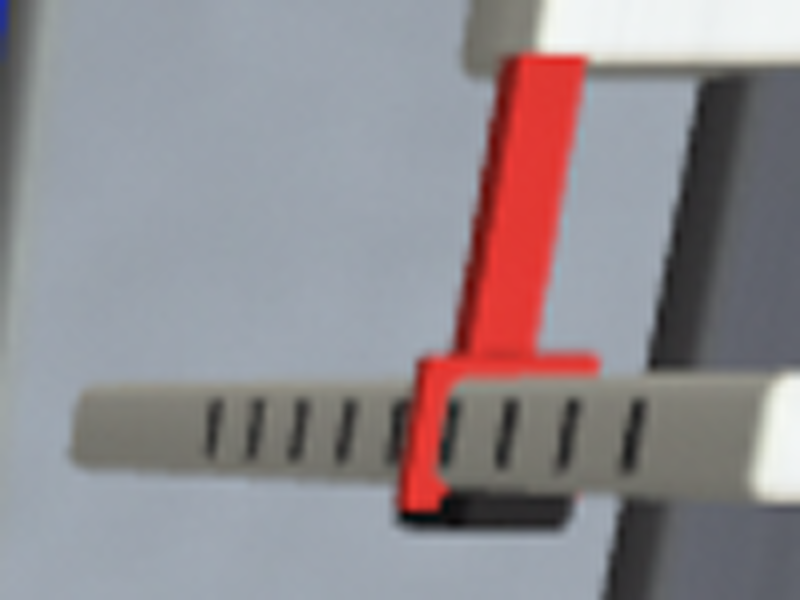

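```bash
python3 -c "
from h import *
p=cv2.imread('pics/w21.png')[:,:,::-1]; cv2.imwrite('pics/w21d.png',cv2.resize(p[110:140,455:495,::-1],None,fx=20,fy=20,interpolation=cv2.INTER_NEAREST))
"
```

```text
(no output)
```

View pics/w21d.png

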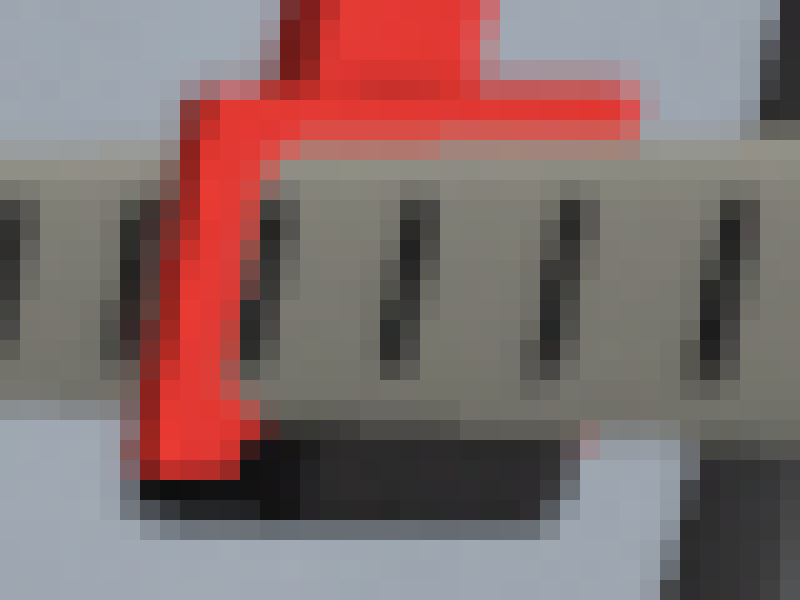

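```bash
python3 -c "
from h import *
import pickle
c=pickle.load(open('/tmp/c21','rb'))
T=lambda a,b:(455+a/20-.5,110+b/20-.5)
def zof(u,v,x):
    o,d=ray(c,u,v); t=(x-o[0])/d[0]; return np.round(o+d*t,4)
print('ptr top L,R',zof(*T(318,80),.5182),zof(*T(477,80),.5246), 'ptr bottom-front',zof(*T(276,80),.5182))
print('clip top F,B',zof(*T(205,110),.5136),zof(*T(640,110),.5297),'clip bottom-front',zof(*T(180,110),.5136), zof(*T(140,400),.5136),zof(*T(163,400),.5136))
print('ticks',[zof(*T(a,280),.5159)[2] for a in(265,405,560,715)])
"
```

```text
ptr top L,R [ 0.5182 -0.1187  0.0721] [ 0.5246 -0.1186  0.0714] ptr bottom-front [ 0.5182 -0.1186  0.07  ]
clip top F,B [ 0.5136 -0.1198  0.073 ] [ 0.5297 -0.1197  0.0729] clip bottom-front [ 0.5136 -0.1197  0.0717] [ 0.5136 -0.1302  0.0723] [ 0.5136 -0.1302  0.0735]
ticks [np.float64(0.0744), np.float64(0.0813), np.float64(0.0885), np.float64(0.0952)]
```

Request:
{"op": "step_arm", "data": {
  "moves": [
    [0,0,-0.04,0],
    [0,0,-0.09,0],
    [0,0.03,-0.1,0],
    [0.003,0.08,-0.1,0],
    [0.007,0.13,-0.1,0],
    [0.011,0.17,-0.1,0],
    [0.0135,0.192,-0.1,0],
    [0.0135,0.192,-0.1,0],
    [0.0135,0.192,-0.08,0],
    [0.0135,0.192,-0.05,0],
    [0.0135,0.192,-0.027,0],
    [0.0135,0.192,-0.027,0],
    [0.0135,0.192,-0.027,0]
  ]
}}

```text
t: 67.95
position: [0.5523, -0.1785, 0.168]
eef_rot: [0.0, 0.707, 0.707, 0.0]
wrist_force: [0.8, 0.2, 0.8]
grip_width: 0.997
```

Request:
{"op": "step_arm", "data": {
  "moves": [
    [0,0,0,0],
    [0,0,0,0],
    [0,0,0,0],
    [0,0,0,0],
    [0,0,0,0],
    [0,0,0,-0.08],
    [0,0,0,-0.2],
    [0,0,0,-0.32],
    [0,0,0,-0.4],
    [0,0,0,-0.42],
    [0,0,0,-0.42]
  ],
  "jaw": -1
}}

```text
t: 69.32
position: [0.5522, -0.1782, 0.1669]
eef_rot: [-0.0, 0.545, 0.839, -0.0]
wrist_force: [-2.3, 0.3, 3.6]
grip_width: 0.541
```

Request:
{"op": "step_arm", "data": {
  "moves": [
    [0,0,0,0],
    [0,0,0,0],
    [0,0,0,0],
    [0,0,-0.03,0],
    [0,0,-0.07,0],
    [0,0,-0.1,0],
    [0,0,-0.1,0]
  ],
  "jaw": 1
}}

```text
t: 70.2
position: [0.5534, -0.1787, 0.2692]
eef_rot: [0.002, 0.544, 0.839, 0.0]
wrist_force: [0.8, 0.8, 0.1]
grip_width: 1.0
```

```bash
python3 -c "
from h import *
plan(.36,-.192,.26,psi=np.pi/2)
"
```

```text
q6 options [np.float64(2.652), np.float64(-0.49)] turns [np.float64(3.562), np.float64(0.42)]
t 70.2 pos [ 0.5534 -0.1787  0.2692] psi0 1.991 q1,q6 [-0.415 -0.835] shift [ 0.0667 -0.182   0.0085] dist 0.194 tilt [-0.003  0.003 -1.   ]
```

Request:
{"op": "step_arm", "data": {
  "moves": [
    [0.01,-0.03,0,0.1],
    [0.025,-0.07,0,0.2],
    [0.043,-0.12,0,0.3],
    [0.06,-0.165,0,0.4],
    [0.0664,-0.1817,0.01,0.42],
    [0.0664,-0.1817,0.05,0.42],
    [0.0664,-0.1817,0.09,0.42],
    [0.0664,-0.1817,0.12,0.42],
    [0.0664,-0.1817,0.127,0.42],
    [0.0664,-0.1817,0.127,0.42],
    [0.0664,-0.1817,0.127,0.42],
    [0.0664,-0.1817,0.127,0.42]
  ]
}}

```text
t: 71.7
position: [0.3598, -0.192, 0.1407]
eef_rot: [0.001, 0.707, 0.707, 0.0]
wrist_force: [0.3, 0.3, 0.2]
grip_width: 1.0
```

```bash
python3 -c "
from h import *
import pickle
p,d,c=snap('wrist','w22'); pickle.dump(c,open('/tmp/c22','wb'))
cv2.imwrite('pics/w22d.png',cv2.resize(p[110:140,455:495,::-1],None,fx=20,fy=20,interpolation=cv2.INTER_NEAREST))
p,d,c=snap('side','s22'); crop(p,180,100,340,230,'s22c',4)
"
```

```text
(no output)
```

View pics/w22d.png

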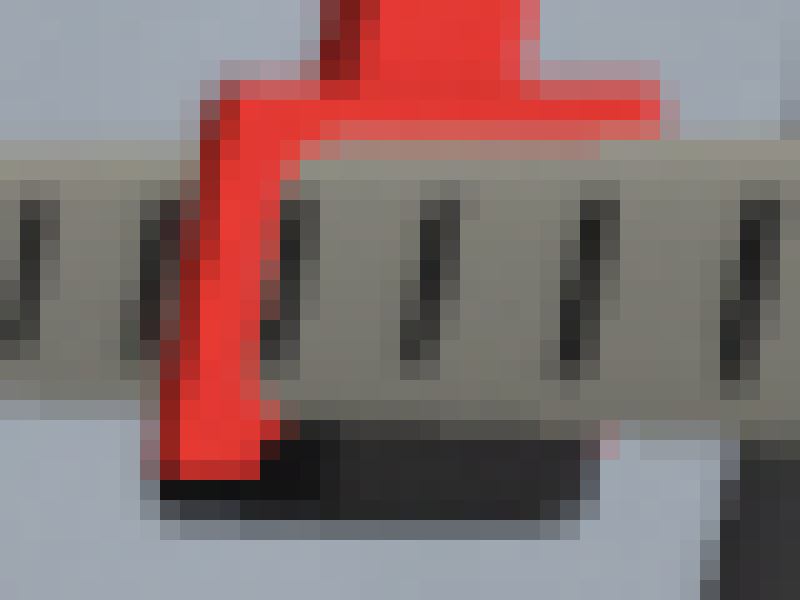

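View pics/s22c.png

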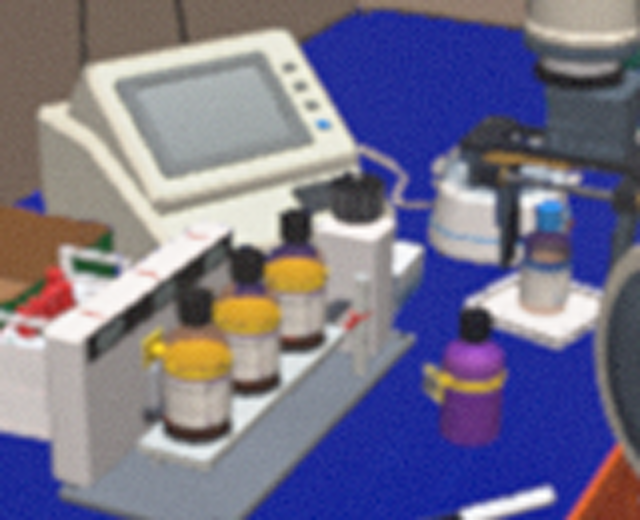

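Request:
{"op": "step_arm", "data": {
  "moves": [
    [0,0,-0.05,0],
    [0,0,-0.1,0],
    [-0.03,0,-0.14,0],
    [-0.08,0,-0.16,0],
    [-0.14,0,-0.16,0],
    [-0.2,0,-0.16,0],
    [-0.24,0,-0.16,0],
    [-0.24,0,-0.16,0],
    [-0.24,0,-0.16,0]
  ]
}}

```text
t: 72.92
position: [0.3592, -0.4312, 0.2999]
eef_rot: [-0.0, 0.707, 0.707, 0.0]
wrist_force: [-0.3, 0.7, 0.3]
grip_width: 1.001
```

```bash
python3 -c "
from h import *
p,d,c=snap('top','t23'); crop(p,140,135,385,265,'t23c',3); H=hsv(p)
print('caps');blobs(p,c,(H[:,:,2]<60).astype(np.uint8),(205,165,285,200),.189,12)
y=cv2.inRange(H,(20,90,100),(38,255,255))
vs,us=np.nonzero(y); P=np.array([onplane(c,u,v,.144)[:2] for u,v in zip(us,vs)])
for ax in [(.549,.116),(.549,.031),(.549,-.055)]:
  ax=np.array(ax);r=np.linalg.norm(P-ax,axis=1); m=(r>.034)&(r<.055); q=P[m].mean(0)-ax; print(m.sum(),q,np.arctan2(q[1],q[0]))
print('blue');blobs(p,c,((H[:,:,2]>150)&(H[:,:,0]>95)&(H[:,:,0]<112)&(H[:,:,1]>100)).astype(np.uint8),(340,200,370,235),.116,10)
print([round(pt(c,(u0+u1)/2,189.5,np.median(d[188:191,u0:u1]))[2],4) for u0,u1 in((212,280),)])
s=bot.observe();print(s['t'],s['position'],s['wrist_force'])
"
```

```text
caps
  px 271.9 178.0 A 30.0 P [ 0.5507 -0.0577  0.189 ]
  px 245.5 178.1 A 29.0 P [0.5496 0.0296 0.189 ]
  px 220.0 178.4 A 31.0 P [0.5474 0.114  0.189 ]
12 [ 0.03696211 -0.00222243] -0.06005491049878249
17 [ 0.03972741 -0.00131277] -0.033032464774259425
20 [0.04094961 0.00028488] 0.006956808005974847
blue
  px 354.0 217.8 A 35.0 P [ 0.4236 -0.345   0.116 ]
[np.float64(0.0693)]
72.975 [ 0.35932171 -0.43086779  0.30003166] [ 0.25312482 -0.36956351 -0.34341517]
```

View pics/t23c.png

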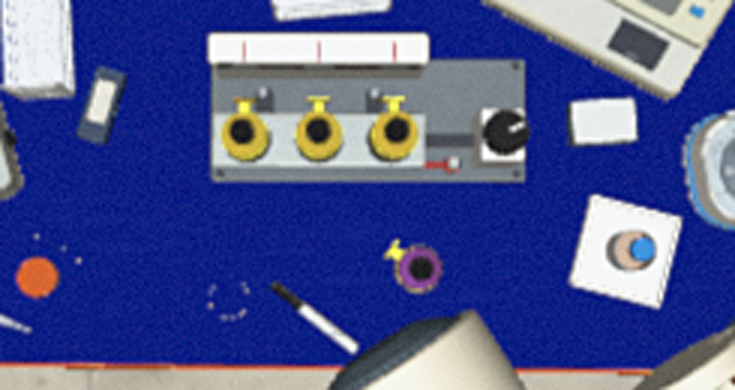

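```bash
python3 -c "
from h import *
p=cv2.imread('pics/t23.png')[:,:,::-1].copy(); c=imaging.camera_params('top'); H=hsv(p); d=np.load('/tmp/t23.npy')
wh=((H[:,:,1]<40)&(H[:,:,2]>170)).astype(np.uint8); m=np.zeros_like(wh); m[195:240,325:372]=wh[195:240,325:372]
k=max(cv2.findContours(m,0,2)[0],key=cv2.contourArea); r=cv2.minAreaRect(k); print(r,onplane(c,*r[0],.014))
for u0,u1 in((212,216),(231,237),(256,262)):
  print([round(pt(c,u,v,d[v,u])[2],4) for u in(u0,u1-1) for v in range(176,189,2)])
"
```

```text
((348.1654968261719, 218.28228759765625), (31.258249282836914, 31.005826950073242), 14.620875358581543) [ 0.42327848 -0.3458257   0.014     ]
[np.float64(0.0765), np.float64(0.0674), np.float64(0.0759), np.float64(0.0678), np.float64(0.0715), np.float64(0.07), np.float64(0.0766), np.float64(0.157), np.float64(0.1502), np.float64(0.1561), np.float64(0.1519), np.float64(0.1371), np.float64(0.0625), np.float64(0.0705)]
[np.float64(0.0737), np.float64(0.0756), np.float64(0.073), np.float64(0.0666), np.float64(0.0762), np.float64(0.0696), np.float64(0.073), np.float64(0.0716), np.float64(0.0754), np.float64(0.0719), np.float64(0.0765), np.float64(0.0711), np.float64(0.0722), np.float64(0.0674)]
[np.float64(0.0794), np.float64(0.0768), np.float64(0.0704), np.float64(0.0688), np.float64(0.0742), np.float64(0.0726), np.float64(0.0835), np.float64(0.0735), np.float64(0.0734), np.float64(0.0721), np.float64(0.0745), np.float64(0.0816), np.float64(0.0833), np.float64(0.0716)]
```

```bash
python3 -c "
from plant import ticket
print(ticket.sign_off())"
```

```text
the job is handed in; nothing more can be done
None
```

The job is done and handed in at about 73 s; the hand-in reports no verdict.

- **Stage down:** I wound the stage right down. The wheel torque rose at the stop, and the stage top read about 45–46 mm.
- **Bottles:** The blue-capped bottle is in the tray, and the three black-capped bottles are on discs 1 to 3 with their tags to the back. I left the purple look-alike alone.
- **Stage up:** I then wound the stage up to the mark, let go and moved clear.

**Last checks**
- **Black-capped bottles:** all upright, with caps within about 3 mm of the disc centres. Tag directions came out within about 0.06 rad of straight back.
- **Blue-capped bottle:** within about 1 mm of the tray's centre. Between two checks, the tray and the bottle had shifted about 10 mm together while the arm was working elsewhere.
- **Pointer:** the close view put it level with the clip to about 1 mm. The clip's middle height could only be measured to about 1 mm, against the 2.5 mm allowed. The overhead depth readings at the stage edge scattered widely, centred near 72–73 mm, against 72.3 mm from the turns of the wheel.

**Off plan**
- **Blue-capped bottle grip:** I gripped it on the shoulder rather than the cap, because the fingers went too low. It still came off and stood cleanly.
- **First wheel grip:** it was a few millimetres off centre, which gave a side force of about 35 N for a moment. I re-centred it for the later grips.

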